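# Make up the finishing kit and the assembly kit in their nested trays

### The arm

A 6-joint arm with a two-finger parallel gripper is mounted at the origin on the work surface; the furniture and walls round the work are solid. World frame = base frame: x ahead of the robot, y to its left, z up, the work surface at z = 0. Lengths are in m, angles in rad, forces in N, time in s.
With the tool pointing down it reaches from about 0.35 to 0.875 m from the base axis. Payload 15.5 kg.
Tool frame: the origin (TCP) lies on the centre line of the jaws, within the pads' length; the fingertips stand 8 mm ahead of it and the grasp point (between the pads) lies 11 mm behind it (manip.tcp_to_tips is the distance from the TCP to the fingertips, in m); z points along the fingers, x is the direction in which the jaws open and shut, and the axes are right-handed (so a half turn about z gives the same grasp; the last joint's range is limited). The gripper opens to 85 mm and grips with 20 to 120 N. Pads are 22 mm wide; open, the fingers measure 114 mm over their backs; the gripper's body (76 mm by 85 mm) begins 54 mm behind the grasp point. The pads swing forward as they close: fully open they stand 13 mm farther back than shut.
Start: joints at [-1.387, 0.494, 1.345, -0, 1.302, -0.096], TCP at [0.172, -0.601, 0.239] pointing down, gripper open.
Joint ranges: [-2.91, 2.91], [-0.82, 2.16], [0.22, 2.67], [-1.22, 4.37], [0.12, 2.79], [-3.08, 3.08]. Speed limits (rad/s): [1.89, 1.89, 2.57, 3.01, 3.01, 3.01].

### API

Orientations are given as a unit quaternion [x, y, z, w].
In Python, from workcell import monitor, eyes, manip gives the robot as it stands. The module is installed in compiled form; this text tells all that it offers.
- The arm moves only by the tool carry_out, never from a script. Its argument "targets" is a list of rows, each a list of 7 numbers: the finger opening in cm, from 0 to 8.54, then the shift along the tool's x, y, z in cm, then the turn, a rotation vector about the tool's x, y, z in degrees. A call has 1 to 5 rows; each row is the pose to reach, as a shift and turn from the pose commanded when the call began, along the tool's axes at that moment; what a row does not reach only later rows make up. A row lasts 1/10 s, in which the tool goes at most 50 mm and 8.59 degrees, less where a joint would pass 70% of its speed; a pose out of reach is approached as far as the arm can. A call with a gripper value outside its range is refused whole. The fingers move at their own pace and stop on an object; the grip force is fixed at half the most. Time passes only in rows, so rows that repeat a pose let the fingers close. It gives the time, the measured TCP pose, the force and the opening at its end, in the units of the state.
- monitor.get_state(): the state, without advancing time (a new reading comes with each control period).
- eyes.get_image(name): name is "scene" or "side" or "wrist"; returns the picture (480x640x3 uint8, red, green, blue); there is no depth.
- eyes.camera_model(name): a dict with "vertical_fov" (degrees; the focal length in pixels is half the picture's height over the tangent of half this angle, whatever the lens; pixels are square), "cx", "cy" (the principal point, pixels), "origin" and "orientation" of the camera in the world; the wrist camera has in their place "T_tool_cam" (4x4, takes a point from camera to tool coordinates, whose origin is the TCP and whose axes are the tool frame's). Camera axes: x right, y down, z forward; pixel columns grow to the right and rows downward; lengths in m; the calibration is good to about 2 mm. A picture is of the moment at which its call begins: read the wrist's pose just before it. camera_model takes no time and is no camera call.
- manip.sign_off(): hands the job in, once; it reports no verdict.
The state is a dict: "t": time; "joint_pos": joint angles; "joint_velocities": joint speeds; "joint_torque": joint torques, N m; "tool_pos": TCP position; "tool_rot": TCP orientation; "force": force on the tool from outside, world axes, zero at the start; "wrist_torque": the same for the moment, N m; "finger_gap": finger opening in m.
Only numpy, scipy, OpenCV 4.12 (cv2) and the standard library are available. Lean on these libraries where they do the work, as an engineer would, in place of code of your own. Each camera call takes 0.05 s, during which the arm holds its last target.

### The job

Make up the two kits in their routed plywood trays: the finishing kit, in the tray with three nests, is the sanding block, the amber screw-top jar and the squat black tin; the assembly kit, in the tray with two nests, is the tape measure and the glue bottle. Put each thing upright and fully down in the nest cut to its outline and size, without tipping over the bottle, the jar or the tin. Leave the flat green wax tin and the plain pine block where they lie.

Things in the scene. Friction and masses are not known exactly. Their poses are not given: they have to be found in the camera images.
- finishing_tray: finishing-kit tray: fixed plywood board 152 x 166 x 18 mm (its x, y, z), three nests 8 mm deep, chamfered 3 mm. Origin: centre of its underside, on the bench; z up. Nests: oblong, for the sanding block, 119 (x) by 74 (y), centre x 0, y -37; small round, for the amber jar, diameter 58, centre x -35, y 45; large round, for the black tin, diameter 66, centre x 36, y 44. Floors 10 mm above the bench
- assembly_tray: assembly-kit tray: fixed narrower plywood board 102 x 172 x 18 mm (its x, y, z), two nests 8 mm deep, chamfered 3 mm. Origin: centre of its underside, on the bench; z up. Nests: oblong, for the tape measure, 54 (x) by 87 (y), centre x 0, y -31; round, for the glue bottle, diameter 58, centre x 0, y 47. Floors 10 mm above the bench
- sanding_block_mid (a point): sanding block, cork wrapped below in dark grey abrasive paper, 62 x 107 x 27 mm (along its x, y, z), lying flat; the point is its centre, 13.5 mm above its underside. Rigid; grasp across its 62 mm width (its x; 60 mm between the pads); either way round fits. Its nest hides the lowest 8 mm: hold it at least 11 mm above its underside, so that the fingertips stay clear of the tray
- amber_jar_mid (a point): amber screw-top jar with black cap, diameter 46 mm, 59 mm tall, standing; the point is on its axis, 29.5 mm above its underside. Grasp the amber body, which reaches 45 mm up; the cap gives no hold
- black_tin_mid (a point): squat plain black round tin, diameter 54 mm, 50 mm tall, standing; the point is its centre, 25 mm above its underside
- tape_measure_mid (a point): yellow and black tape measure standing on its edge, 42 x 75 x 65 mm (along its x, y, z), its hook at the -y end; the point is its centre, 32.5 mm above its underside. Grasp across its thickness (its x; 38 mm between the pads, their middle 1 mm to +x); either way round fits the nest
- glue_bottle_mid (a point): cream-white glue bottle, body diameter 46 mm, straight-sided to about 60 mm and then tapering, 101 mm tall with its cap, standing; the point is on its axis, 50 mm above its underside. Grasp the straight body
- wax_tin_mid (a point): flat round wax tin with green lid, diameter 72 mm, 27 mm tall; belongs to neither kit and stays where it lies; the point is its centre
- pine_block_mid (a point): plain pine block, 40 x 70 x 22 mm (along its x, y, z), lying flat; belongs to neither kit and stays where it lies; the point is its centre

How it is judged:
At the end, for the whole second after the job is handed in: All five things at rest in their own nests: centres within 10 mm of the nest's along each tray axis, within 3 mm of fully down, upright within 0.12 rad, block and tape within 0.25 rad of the nest's length (either way round); wax tin and pine block within 30 mm of their starts (x of sanding_block_mid in the frame of finishing_tray between -0.01 and 0.01 m and y of sanding_block_mid in the frame of finishing_tray between -0.047 and -0.027 m and z of sanding_block_mid in the frame of finishing_tray below 0.027 m and angle between each of sanding_block_mid, amber_jar_mid, black_tin_mid, tape_measure_mid, glue_bottle_mid's own z axis and vertical below 0.12 rad and linear speed of each of sanding_block, amber_jar, black_tin, tape_measure, glue_bottle below 0.02 m/s and angle between the y axis of sanding_block_mid and the x axis of finishing_tray, either way round below 0.25 rad and x of amber_jar_mid in the frame of finishing_tray between -0.045 and -0.025 m and y of amber_jar_mid in the frame of finishing_tray between 0.035 and 0.055 m and z of amber_jar_mid in the frame of finishing_tray below 0.043 m and x of black_tin_mid in the frame of finishing_tray between 0.026 and 0.046 m and y of black_tin_mid in the frame of finishing_tray between 0.034 and 0.054 m and z of black_tin_mid in the frame of finishing_tray below 0.0385 m and x of tape_measure_mid in the frame of assembly_tray between -0.01 and 0.01 m and y of tape_measure_mid in the frame of assembly_tray between -0.041 and -0.021 m and z of tape_measure_mid in the frame of assembly_tray below 0.046 m and angle between the y axis of tape_measure_mid and the y axis of assembly_tray, either way round below 0.25 rad and x of glue_bottle_mid in the frame of assembly_tray between -0.01 and 0.01 m and y of glue_bottle_mid in the frame of assembly_tray between 0.037 and 0.057 m and z of glue_bottle_mid in the frame of assembly_tray below 0.0635 m and distance of each of wax_tin_mid, pine_block_mid from where it was at the start of the episode below 0.03 m); the robot touches nothing.
It fails at once if the glue bottle is tipped over (angle between glue_bottle_mid's own z axis and vertical above 0.8 rad).
It fails at once if the amber jar is tipped over (angle between amber_jar_mid's own z axis and vertical above 0.8 rad).
It fails at once if the black tin is tipped over (angle between black_tin_mid's own z axis and vertical above 0.8 rad).
It fails at once if the wax tin is pushed away (distance of wax_tin_mid from where it was at the start of the episode above 0.03 m).
It fails at once if the pine block is pushed away (distance of pine_block_mid from where it was at the start of the episode above 0.03 m).
It also fails if it takes over 126 s, if anything falls off the work surface, if the arm or the gripper's body presses on something with over 40 N, if the wrist force passes 120 N, or if a joint passes its speed limit or range.

## Working session

There is one attempt and no reset: what is moved stays moved. The work goes in short steps, Python scripts to look and compute and a tool call to move; the robot and the scene stay as the last step left them, time stands still between calls to the robot, and variables do not carry over. Pictures are saved under pics/ and viewed, and the job is handed in when it is done.

Besides the shell and the picture viewer there is one more tool, called after "Request:" in YAML: its name, and indented under it one key for each argument. carry_out: Moves the arm, as the interface text tells. Its arguments: {"type":"object","properties":{"targets":{"type":"array","items":{"type":"array","items":{"type":"number"}}}},"required":["targets"]}

```bash
mkdir -p pics; python3 - <<'E'
from workcell import monitor, eyes, manip
import cv2
s=monitor.get_state(); print({k:(v if not hasattr(v,'round') else v) for k,v in s.items()})
for n in ["scene","side","wrist"]:
    m=eyes.camera_model(n); print(n,m)
    cv2.imwrite(f"pics/{n}0.png",eyes.get_image(n)[:,:,::-1])
print(manip.tcp_to_tips)
E
```

```text
{'t': 0.0, 'joint_pos': array([-1.38746813e+00,  4.94167958e-01,  1.34612386e+00, -1.08562551e-06,
        1.30251705e+00, -9.54578318e-02]), 'joint_velocities': array([-2.71605661e-05, -9.53947872e-04,  1.04436255e-04,  6.70748622e-04,
       -1.19806223e-03,  9.69504656e-04]), 'joint_torque': array([-4.12578971e-03, -8.82168388e+01, -3.83882153e+01, -3.71027918e-04,
        1.00017514e-02, -1.72279078e-05]), 'tool_pos': array([ 0.17195667, -0.60051362,  0.23871218]), 'tool_rot': array([ 7.98495007e-01, -6.02001124e-01, -4.48823115e-04, -4.10311778e-04]), 'force': array([ 0.23077065, -0.90572299, -0.87112534]), 'wrist_torque': array([-0.05100929,  0.04344337, -0.01418931]), 'finger_gap': 0.08526518711041225}
scene {'vertical_fov': 48.983945276990305, 'cx': 322.73354182510036, 'cy': 250.3760554324925, 'origin': array([-0.2840258 , -0.61486935,  0.60495721]), 'orientation': array([ 0.77973957, -0.36638879,  0.20929109, -0.46256102])}
side {'vertical_fov': 49.93176462815843, 'cx': 314.076288166777, 'cy': 237.31762735354292, 'origin': array([ 0.41811368, -0.98451259,  0.67640833]), 'orientation': array([ 0.87086435, -0.00966544,  0.00794378, -0.49136419])}
wrist {'vertical_fov': 60.793129734369685, 'cx': 321.81786631779994, 'cy': 240.37624859156554, 'T_tool_cam': array([[ 9.99999758e-01,  6.64896386e-04,  2.07106239e-04,
         9.73824768e-05],
       [-6.96028228e-04,  9.64021855e-01,  2.65822080e-01,
        -6.70457191e-02],
       [-2.29108011e-05, -2.65822159e-01,  9.64022084e-01,
        -1.34367214e-01],
       [ 0.00000000e+00,  0.00000000e+00,  0.00000000e+00,
         1.00000000e+00]])}
0.008
```

View pics/scene0.png

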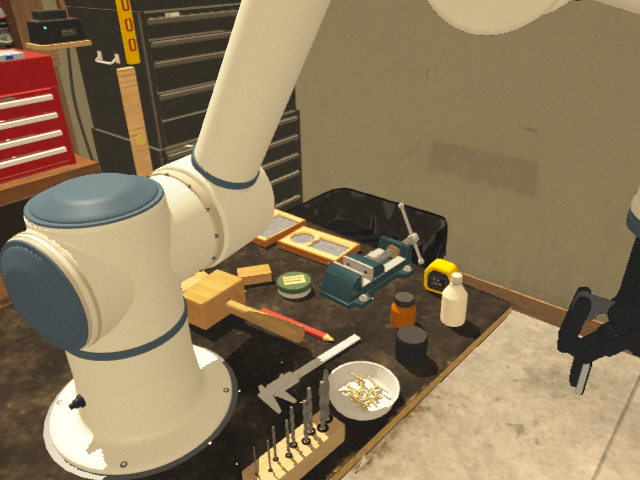

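View pics/side0.png

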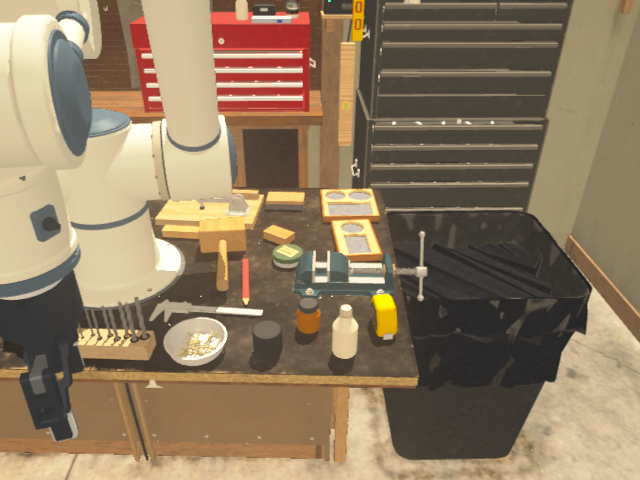

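View pics/wrist0.png

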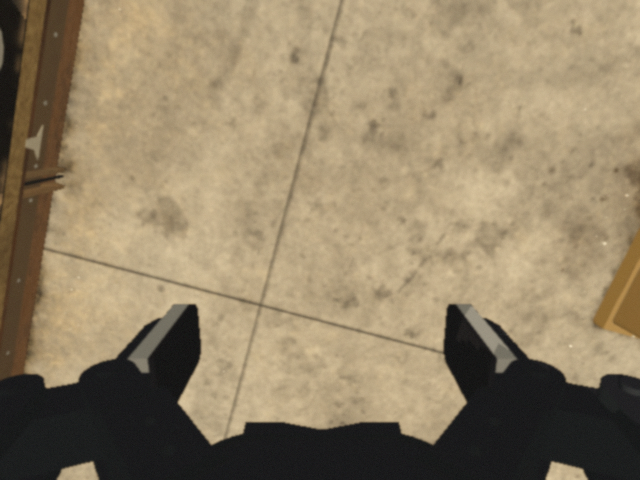

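```bash
cat > h.py <<'E'
from workcell import monitor, eyes, manip
import numpy as np, cv2
from scipy.spatial.transform import Rotation as R
def cam(n, s=None):
    m=eyes.camera_model(n); f=240/np.tan(np.radians(m['vertical_fov']/2))
    if n=='wrist':
        s=s or monitor.get_state(); T=np.eye(4);T[:3,:3]=R.from_quat(s['tool_rot']).as_matrix();T[:3,3]=s['tool_pos']
        T=T@m['T_tool_cam']; return f,m['cx'],m['cy'],T[:3,:3],T[:3,3]
    return f,m['cx'],m['cy'],R.from_quat(m['orientation']).as_matrix(),np.array(m['origin'])
def toplane(c,uv,z):
    f,cx,cy,Rm,o=c; uv=np.atleast_2d(np.array(uv,float))
    d=np.c_[(uv[:,0]-cx)/f,(uv[:,1]-cy)/f,np.ones(len(uv))]@Rm.T
    z=np.broadcast_to(z,len(uv)); t=(z-o[2])/d[:,2]; return o+d*t[:,None]
def proj(c,P):
    f,cx,cy,Rm,o=c; q=(np.atleast_2d(P)-o)@Rm; return np.c_[q[:,0]/q[:,2]*f+cx,q[:,1]/q[:,2]*f+cy]
E
python3 - <<'E'
from h import *
im=cv2.imread('pics/side0.png')
cv2.imwrite('pics/sidecrop.png',cv2.resize(im[170:370,150:420],None,fx=2.9,fy=2.9,interpolation=cv2.INTER_CUBIC))
c=cam('side')
for n,uv,z in [('tin',(267,328),.05),('jar',(308,303),.059),('bottle',(347,310),.101),('tape',(383,298),.065),('wax',(287,250),.027),('pine',(279,233),.022),('sand',(286,195),.027),('ftray',(349,204),.018),('atray',(356,238),.018),('visebolt',(422,235),.15),('visebase',(343,280),0)]:
    print(n,toplane(c,[uv],z)[0].round(3))
print(toplane(c,[(410,375),(385,190)],0).round(3))
E
```

```text
tin [ 0.353 -0.265  0.05 ]
jar [ 0.428 -0.205  0.059]
bottle [ 0.496 -0.279  0.101]
tape [ 0.573 -0.2    0.065]
wax [0.383 0.034 0.027]
pine [0.361 0.121 0.022]
sand [0.374 0.322 0.027]
ftray [0.549 0.282 0.018]
atray [0.551 0.1   0.018]
visebolt [ 0.657 -0.108  0.15 ]
visebase [ 0.509 -0.05   0.   ]
[[ 0.606 -0.337  0.   ]
 [ 0.668  0.406  0.   ]]
```

View pics/sidecrop.png

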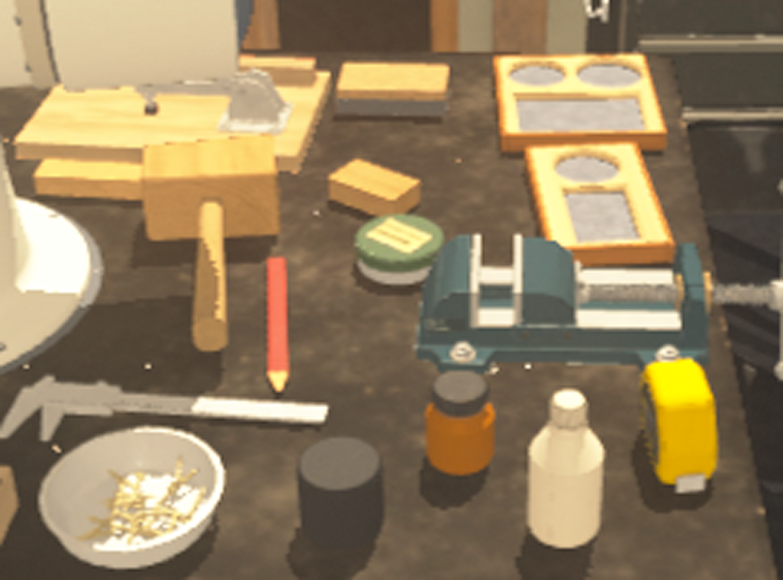

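```bash
cat >> h.py <<'E'
def go(x,y,z,th=None,s=None):
    """tool-frame shift(cm), turn(deg) to a down pose with tool x axis at th deg in world"""
    s=s or monitor.get_state(); Rt=R.from_quat(s['tool_rot']); p=np.array(s['tool_pos'])
    X=Rt.as_matrix()[:,0]; cur=np.degrees(np.arctan2(X[1],X[0]))
    if th is None: th=cur
    t=np.radians(th); M=np.array([[np.cos(t),np.sin(t),0],[np.sin(t),-np.cos(t),0],[0,0,-1]])
    d=Rt.inv().apply(np.array([x,y,z])-p)*100; r=(Rt.inv()*R.from_matrix(M)).as_rotvec(degrees=True)
    print('cur',p.round(4),'th',round(cur,2),'F',np.round(s['force'],1),'gap',round(s['finger_gap'],4),'t',round(s['t'],2))
    print('shift',d.round(2),'turn',r.round(2),'rows',round(max(np.linalg.norm(d)/5,np.linalg.norm(r)/8.59),1),
      'j1,j6',np.degrees(np.array(s['joint_pos'])[[0,5]]).round(0))
E
python3 -c "
from h import *
go(.45,-.24,.28,-90)"
```

```text
cur [ 0.1719 -0.6006  0.2389] th -74.03 F [ 0.1 -0.7  0.5] gap 0.085 t 0.15
shift [-27.02 -36.66  -4.09] turn [ 0.    0.05 15.97] rows 9.1 j1,j6 [-79.  -5.]
```

Request:
carry_out:
  targets:
    - [8.5,-2,-2.5,-4,0,0,0]
    - [8.5,-5,-6.5,-4,0,0,0]
    - [8.5,-8,-10.5,-4,0,0,5]
    - [8.5,-11,-14.5,-4,0,0,10]
    - [8.5,-14,-18.5,-4,0,0,16]

```text
t: 0.65
tool_pos: [0.3116, -0.4142, 0.2792]
tool_rot: [-0.706, 0.709, 0.0, 0.0]
force: [0.5, -0.6, -0.4]
finger_gap: 0.0848
```

```bash
python3 -c "
from h import *
go(.45,-.24,.28,-90)"
```

```text
cur [ 0.3116 -0.4142  0.2792] th -90.26 F [ 0.5 -0.6 -0.4] gap 0.0848 t 0.65
shift [-17.49 -13.76  -0.08] turn [-0.    0.   -0.26] rows 4.5 j1,j6 [-60.  31.]
```

Request:
carry_out:
  targets:
    - [8.5,-4,-3,0,0,0,0]
    - [8.5,-8,-6,0,0,0,0]
    - [8.5,-12,-9.5,0,0,0,0]
    - [8.5,-16,-13,0,0,0,0]
    - [8.5,-17,-13.7,0,0,0,0]

```text
t: 1.15
tool_pos: [0.45, -0.2428, 0.2792]
tool_rot: [0.708, -0.706, -0.0, -0.0]
force: [-0.4, -0.9, -0.3]
finger_gap: 0.0852
```

```bash
python3 - <<'E'
from h import *
s=monitor.get_state(); cv2.imwrite('pics/w1.png',eyes.get_image('wrist')[:,:,::-1]); np.save('w1.npy',s,allow_pickle=True)
s=monitor.get_state();go(.45,-.24,.28,-90)
E
```

```text
cur [ 0.4504 -0.2422  0.2792] th -89.84 F [ 0.2  2.3 -0.5] gap 0.0847 t 1.2
shift [-0.22  0.03 -0.08] turn [-0.03  0.06  0.16] rows 0.0 j1,j6 [-35.  55.]
```

View pics/w1.png

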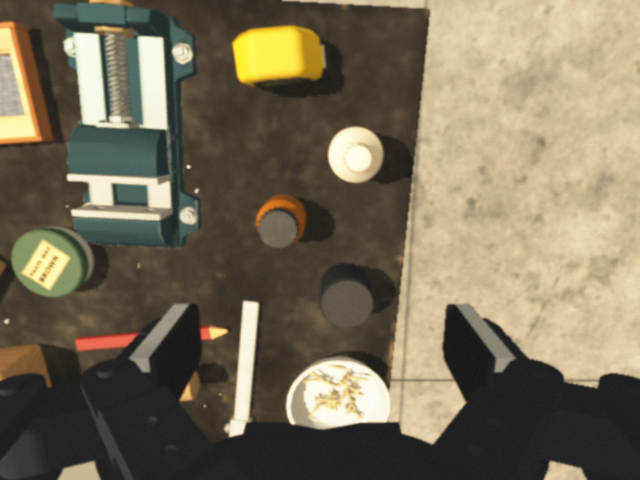

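```bash
python3 - <<'E'
from h import *
im=cv2.imread('pics/w1.png'); crop=im[100:345,230:430]
g=np.clip((crop/255.)**0.5*255,0,255).astype(np.uint8)
cv2.imwrite('pics/w1c.png',cv2.resize(g,None,fx=2.4,fy=2.4,interpolation=cv2.INTER_CUBIC))
hsv=cv2.cvtColor(im,cv2.COLOR_BGR2HSV)
y=cv2.inRange(hsv,(20,150,120),(32,255,255)); y[:, :200]=0;y[120:]=0
cs,_=cv2.findContours(y,0,1);c=max(cs,key=cv2.contourArea);print('tape',cv2.minAreaRect(c),cv2.boundingRect(c))
b=cv2.inRange(hsv,(10,10,140),(35,140,255)); b[:110]=0;b[200:]=0;b[:,:320]=0;b[:,390:]=0
cs,_=cv2.findContours(b,0,1);c=max(cs,key=cv2.contourArea);print('bot',cv2.minEnclosingCircle(c))
j=cv2.inRange(hsv,(5,150,60),(20,255,255)); j[:180]=0;j[260:]=0;j[:,:240]=0;j[:,320:]=0
cs,_=cv2.findContours(j,0,1);c=max(cs,key=cv2.contourArea);print('jar',cv2.minEnclosingCircle(c),cv2.boundingRect(c))
E
```

```text
tape ((277.22259521484375, 53.494834899902344), (55.93144226074219, 88.68450164794922), 84.72611236572266) (232, 25, 92, 60)
bot ((355.0, 154.15383911132812), 28.314682006835938)
jar ((281.074462890625, 219.15957641601562), 26.22882652282715) (255, 194, 52, 47)
```

View pics/w1c.png

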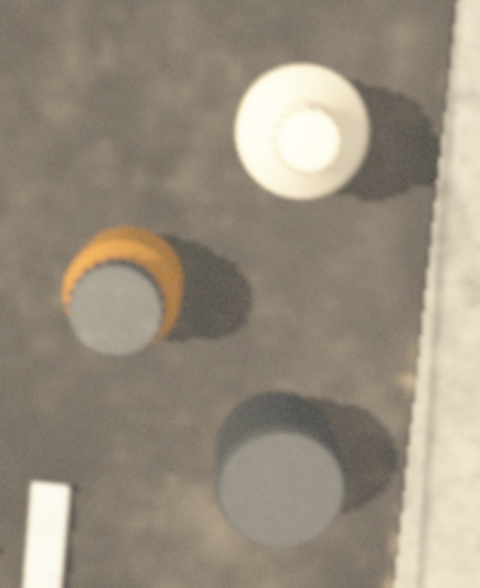

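```bash
python3 - <<'E'
from h import *
s=np.load('w1.npy',allow_pickle=True).item(); c=cam('wrist',s)
def p(uv,z):return toplane(c,[uv],z)[0].round(4)
print('jar',p((277.9,228.3),.059)); print('tin',p((347.1,303.8),.05)); print('tin edge r',p((321,303.8),.05))
print('bot cap',p((358.3,158.3),.101),'body',p((355.8,154.6),.06))
# tape top corners view
im=cv2.imread('pics/w1.png'); cv2.imwrite('pics/w1t.png',cv2.resize(im[0:120,210:350],None,fx=5,fy=5,interpolation=cv2.INTER_CUBIC))
# project rough base/vise etc in side camera as cross-check
sc=cam('side'); 
for n,P in [('jar',[*p((277.9,228.3),.059)]),('tin',p((347.1,303.8),.05)),('bot',p((358.3,158.3),.101))]: print(n,proj(sc,P).round(1), proj(cam('scene'),P).round(1))
E
```

```text
jar [ 0.4304 -0.2038  0.059 ]
tin [ 0.3536 -0.2675  0.05  ]
tin edge r [ 0.3535 -0.2424  0.05  ]
bot cap [ 0.4949 -0.2702  0.101 ] body [ 0.4951 -0.2716  0.06  ]
jar [[309.  302.5]] [[405.2 295.2]]
tin [[267.3 328.8]] [[412.6 332.7]]
bot [[346.2 306.7]] [[457.  273.4]]
```

View pics/w1t.png

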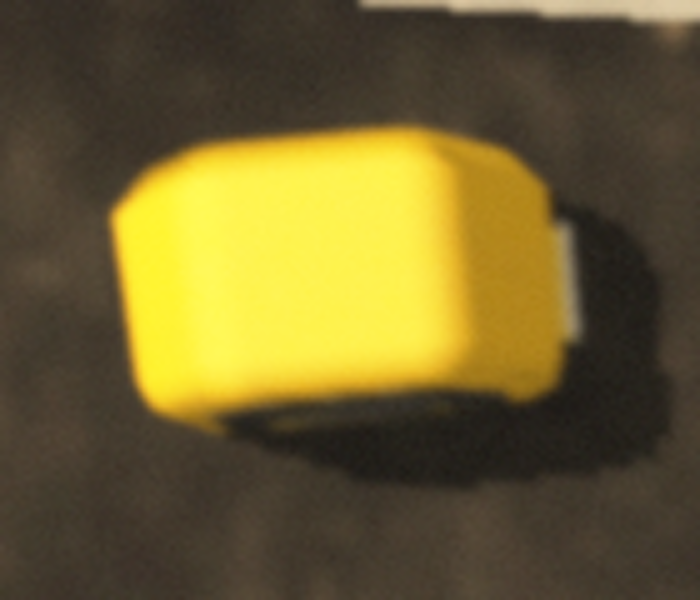

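```bash
python3 -c "
from h import *
go(.495,-.271,.17,-90);go(.495,-.271,.041,-90)"
```

```text
cur [ 0.4504 -0.2422  0.2792] th -89.84 F [ 0.2  2.3 -0.5] gap 0.0847 t 1.2
shift [ 2.91 -4.45 10.92] turn [-0.03  0.06  0.16] rows 2.4 j1,j6 [-35.  55.]
cur [ 0.4504 -0.2422  0.2792] th -89.84 F [ 0.2  2.3 -0.5] gap 0.0847 t 1.2
shift [ 2.92 -4.44 23.82] turn [-0.03  0.06  0.16] rows 4.9 j1,j6 [-35.  55.]
```

Request:
carry_out:
  targets:
    - [8.5,1.5,-2.2,3.5,0,0,0]
    - [8.5,2.9,-4.45,7,0,0,0]
    - [8.5,2.9,-4.45,10.5,0,0,0]
    - [8.5,2.9,-4.45,10.5,0,0,0]

```text
t: 1.6
tool_pos: [0.4905, -0.2738, 0.1702]
tool_rot: [-0.707, 0.707, 0.004, -0.001]
force: [-0.6, 0.1, 0.4]
finger_gap: 0.085
```

```bash
python3 - <<'E'
from h import *
go(.495,-.271,.041,-90)
s=monitor.get_state(); cv2.imwrite('pics/w2.png',eyes.get_image('wrist')[:,:,::-1]); np.save('w2.npy',s,allow_pickle=True)
E
```

```text
cur [ 0.4905 -0.2738  0.1702] th -90.03 F [-0.6  0.1  0.4] gap 0.085 t 1.6
shift [-0.23 -0.53 12.92] turn [ 0.36  0.25 -0.03] rows 2.6 j1,j6 [-35.  55.]
```

View pics/w2.png

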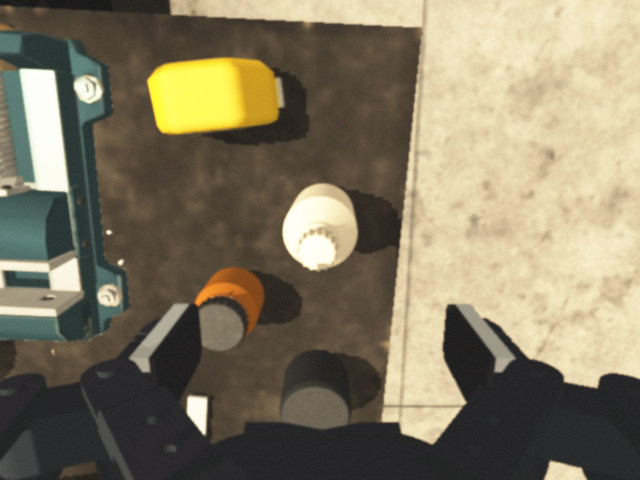

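```bash
python3 - <<'E'
from h import *
go(.495,-.271,.041,-90)
s=np.load('w2.npy',allow_pickle=True).item(); c=cam('wrist',s)
print(toplane(c,[(319,250)],.101))
E
```

```text
cur [ 0.4912 -0.2743  0.1728] th -90.03 F [-0.  -1.2 -0. ] gap 0.0849 t 1.65
shift [-0.3  -0.43 13.18] turn [ 0.22  0.16 -0.03] rows 2.6 j1,j6 [-35.  55.]
[[ 0.49587084 -0.27227599  0.101     ]]
```

Request:
carry_out:
  targets:
    - [8.5,-0.2,-0.4,0,0,0,0]
    - [8.5,-0.2,-0.4,2,0,0,0]
    - [8.5,-0.2,-0.4,2,0,0,0]
    - [8.5,-0.2,-0.4,2,0,0,0]

```text
t: 2.05
tool_pos: [0.4968, -0.2732, 0.1559]
tool_rot: [-0.707, 0.707, -0.001, 0.0]
force: [0.4, -0.7, 0.6]
finger_gap: 0.0852
```

```bash
python3 - <<'E'
from h import *
go(.4955,-.2717,.041,-90)
E
```

```text
cur [ 0.4968 -0.2732  0.1559] th -90.02 F [ 0.4 -0.7  0.6] gap 0.0852 t 2.05
shift [-0.16  0.15 11.49] turn [-0.07 -0.05 -0.02] rows 2.3 j1,j6 [-35.  55.]
```

Request:
carry_out:
  targets:
    - [8.5,-0.15,0.15,3,0,0,0]
    - [8.5,-0.15,0.15,6,0,0,0]
    - [8.5,-0.15,0.15,9,0,0,0]
    - [8.5,-0.15,0.15,11.4,0,0,0]
    - [8.5,-0.15,0.15,11.4,0,0,0]

```text
t: 2.55
tool_pos: [0.4943, -0.2711, 0.0392]
tool_rot: [-0.707, 0.707, 0.001, -0.0]
force: [0.6, -0.0, 0.5]
finger_gap: 0.085
```

```bash
python3 - <<'E'
from h import *
go(.4955,-.2717,.041,-90)
E
```

```text
cur [ 0.4943 -0.2711  0.0392] th -90.03 F [ 0.6 -0.   0.5] gap 0.085 t 2.55
shift [ 0.06 -0.12 -0.18] turn [ 0.13  0.09 -0.03] rows 0.0 j1,j6 [-35.  55.]
```

Request:
carry_out:
  targets:
    - [6.5,0,-0.1,0,0,0,0]
    - [5,0,-0.1,0,0,0,0]
    - [4,0,-0.1,0,0,0,0]
    - [4,0,-0.1,0,0,0,0]
    - [4,0,-0.1,0,0,0,0]

```text
t: 3.05
tool_pos: [0.4969, -0.2724, 0.0423]
tool_rot: [-0.707, 0.707, -0.002, 0.0]
force: [-2.8, -0.4, 16.5]
finger_gap: 0.044
```

Request:
carry_out:
  targets:
    - [3.5,0,0,0,0,0,0]
    - [3.5,0,0,0,0,0,0]

```text
t: 3.25
tool_pos: [0.4969, -0.2724, 0.0423]
tool_rot: [-0.707, 0.707, -0.002, 0.0]
force: [-1.6, 0.6, 16.0]
finger_gap: 0.0439
```

Request:
carry_out:
  targets:
    - [3.5,0,0,-3,0,0,0]
    - [3.5,0,0,-8,0,0,0]
    - [3.5,0,0,-13,0,0,0]
    - [3.5,-3,0,-18,0,0,0]
    - [3.5,-7,0,-21,0,0,0]

```text
t: 3.75
tool_pos: [0.4964, -0.2083, 0.2491]
tool_rot: [-0.706, 0.708, -0.002, 0.0]
force: [1.1, 0.3, -3.3]
finger_gap: 0.0441
```

```bash
python3 - <<'E'
from h import *
go(.47,.12,.30,-90)
E
```

```text
cur [ 0.4964 -0.2083  0.2491] th -90.15 F [ 1.1  0.3 -3.3] gap 0.0441 t 3.75
shift [-32.81   2.7   -5.18] turn [-0.21 -0.13 -0.15] rows 6.7 j1,j6 [-29.  61.]
```

Request:
carry_out:
  targets:
    - [3.5,-4.5,0.4,-1,0,0,0]
    - [3.5,-9,0.8,-2,0,0,0]
    - [3.5,-13.5,1.2,-3,0,0,0]
    - [3.5,-18,1.6,-4,0,0,0]
    - [3.5,-22.5,2,-5,0,0,0]

```text
t: 4.25
tool_pos: [0.4752, 0.0192, 0.2966]
tool_rot: [-0.707, 0.707, -0.0, 0.0]
force: [1.7, -0.0, -3.7]
finger_gap: 0.0442
```

Request:
carry_out:
  targets:
    - [3.5,-4.5,0.3,0,0,0,0]
    - [3.5,-8,0.6,0,0,0,0]
    - [3.5,-10,0.7,0,0,0,0]
    - [3.5,-10,0.7,0,0,0,0]
    - [3.5,-10,0.7,0,0,0,0]

```text
t: 4.75
tool_pos: [0.4688, 0.1177, 0.2958]
tool_rot: [0.707, -0.707, 0.0, -0.0]
force: [0.3, 0.4, -3.6]
finger_gap: 0.044
```

```bash
python3 - <<'E'
from h import *
s=monitor.get_state(); cv2.imwrite('pics/w3.png',eyes.get_image('wrist')[:,:,::-1]); np.save('w3.npy',s,allow_pickle=True)
go(.47,.12,.30,-90)
E
```

```text
cur [0.4689 0.1172 0.2957] th -90.02 F [-0.1  0.2 -2.9] gap 0.0438 t 4.8
shift [-0.28 -0.11 -0.43] turn [-0.03 -0.01 -0.02] rows 0.1 j1,j6 [ 7. 97.]
```

View pics/w3.png

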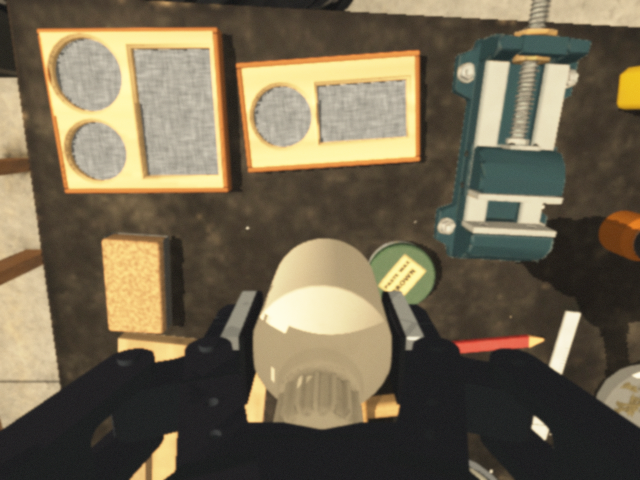

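```bash
python3 - <<'E'
from h import *
s=np.load('w3.npy',allow_pickle=True).item(); c=cam('wrist',s)
im=cv2.imread('pics/w3.png'); hsv=cv2.cvtColor(im,cv2.COLOR_BGR2HSV)
print(hsv[175,130],hsv[30,150],hsv[160,330],hsv[167,330],hsv[110,370])
m=cv2.inRange(hsv,(14,40,175),(30,190,255)); m[200:]=0; m[:,430:]=0
cv2.imwrite('pics/m3.png',m)
cs,_=cv2.findContours(m,0,cv2.CHAIN_APPROX_NONE)
for k in sorted(cs,key=cv2.contourArea)[-2:]:
    h=cv2.convexHull(k)
    for e in range(3,30):
        a=cv2.approxPolyDP(h,e,True)
        if len(a)<=4: break
    a=a[:,0]; P=toplane(c,a,.018); print(a.tolist()); print(P.round(4).tolist(),'mean',P.mean(0).round(4))
    L=np.linalg.norm(np.diff(np.r_[P,P[:1]],axis=0),axis=1);print(L.round(4))
    q=toplane(c,h[:,0],.018)[:,:2].astype(np.float32)*1000; print('rect',cv2.minAreaRect(q))
# inner grey holes
g=cv2.inRange(hsv,(0,0,70),(180,45,200)); g[200:]=0; g[:,430:]=0
cs,_=cv2.findContours(cv2.morphologyEx(g,cv2.MORPH_OPEN,np.ones((3,3))),0,1)
for k in cs:
    if cv2.contourArea(k)>1500:
        q=toplane(c,k[:,0],.010)[:,:2].astype(np.float32)*1000; print(cv2.minAreaRect(q))
E
```

```text
[ 26  89 254] [ 16 161 237] [ 27  81 254] [ 13 156 129] [ 21  33 179]
[[418, 52], [418, 159], [249, 170], [238, 64]]
[[0.6037, 0.0284, 0.018], [0.5061, 0.0222, 0.018], [0.4951, 0.1901, 0.018], [0.5932, 0.1959, 0.018]] mean [0.5495 0.1092 0.018 ]
[0.0978 0.1683 0.0982 0.1678]
rect ((549.574462890625, 109.83216857910156), (100.56122589111328, 169.98072814941406), 4.000518321990967)
[[214, 29], [226, 190], [67, 191], [38, 30]]
[[0.6228, 0.2163, 0.018], [0.4751, 0.2143, 0.018], [0.4738, 0.3752, 0.018], [0.6218, 0.3775, 0.018]] mean [0.5484 0.2958 0.018 ]
[0.1478 0.1609 0.148  0.1612]
rect ((548.4103393554688, 296.5049743652344), (150.73020935058594, 164.09030151367188), 0.786396861076355)
((513.0895385742188, 341.763671875), (50.88581848144531, 53.969852447509766), 80.9201889038086)
((545.9954833984375, 156.7017364501953), (53.684654235839844, 53.16775131225586), 0.08034153282642365)
((551.5323486328125, 78.37222290039062), (50.54853439331055, 83.01126861572266), 3.7902517318725586)
((548.8158569335938, 259.8119201660156), (115.5175552368164, 69.96709442138672), 0.30652153491973877)
((584.09619140625, 341.42431640625), (61.73217010498047, 59.44523239135742), 0.08319374173879623)
```

View pics/m3.png

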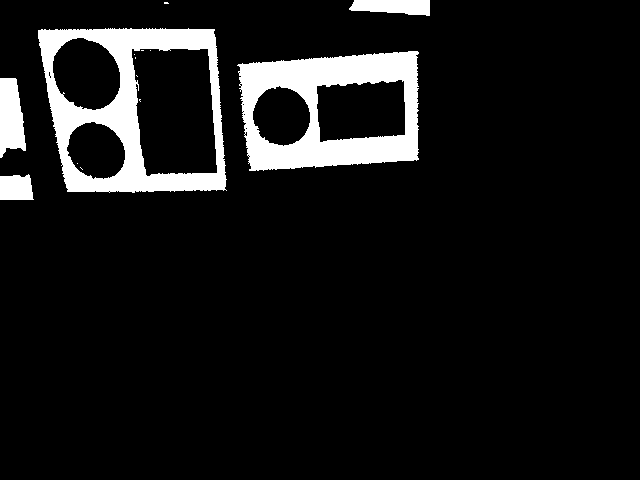

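```bash
python3 - <<'E'
from h import *
go(.547,.1563,.12,-90)
E
```

```text
cur [0.4689 0.1172 0.2957] th -90.02 F [-0.1  0.2 -2.9] gap 0.0438 t 4.8
shift [-3.92 -7.8  17.58] turn [-0.03 -0.01 -0.02] rows 3.9 j1,j6 [ 7. 97.]
```

Request:
carry_out:
  targets:
    - [3.5,-1.3,-2.6,3,0,0,0]
    - [3.5,-2.6,-5.2,7,0,0,0]
    - [3.5,-3.9,-7.8,11,0,0,0]
    - [3.5,-3.9,-7.8,14.5,0,0,0]
    - [3.5,-3.9,-7.8,17.5,0,0,0]

```text
t: 5.3
tool_pos: [0.5474, 0.1555, 0.1183]
tool_rot: [-0.707, 0.708, 0.0, -0.0]
force: [0.1, 0.8, -2.9]
finger_gap: 0.0438
```

Request:
carry_out:
  targets:
    - [3.5,0,0,0,0,0,0]
    - [3.5,0,0,0,0,0,0]

```text
t: 5.5
tool_pos: [0.5474, 0.1557, 0.121]
tool_rot: [-0.707, 0.708, 0.0, -0.0]
force: [0.0, -0.1, -2.8]
finger_gap: 0.0439
```

```bash
python3 - <<'E'
from h import *
go(.547,.1563,.052,-90)
E
```

```text
cur [0.5474 0.1557 0.121 ] th -90.09 F [ 0.  -0.1 -2.8] gap 0.0439 t 5.5
shift [-0.06  0.04  6.9 ] turn [ 0.02 -0.01 -0.09] rows 1.4 j1,j6 [ 10. 100.]
```

Request:
carry_out:
  targets:
    - [3.5,-0.05,0,2,0,0,0]
    - [3.5,-0.05,0,4,0,0,0]
    - [3.5,-0.05,0,5.5,0,0,0]
    - [3.5,-0.05,0,6.5,0,0,0]
    - [3.5,-0.05,0,6.5,0,0,0]

```text
t: 6.0
tool_pos: [0.5475, 0.1567, 0.0558]
tool_rot: [-0.707, 0.707, -0.0, 0.0]
force: [0.1, 0.5, -3.7]
finger_gap: 0.0438
```

Request:
carry_out:
  targets:
    - [3.5,0,0,0.2,0,0,0]
    - [3.5,0,0,0.4,0,0,0]
    - [3.5,0,0,0.4,0,0,0]

```text
t: 6.3
tool_pos: [0.5479, 0.157, 0.0524]
tool_rot: [-0.707, 0.707, -0.001, 0.001]
force: [0.0, 0.5, 6.1]
finger_gap: 0.0434
```

Request:
carry_out:
  targets:
    - [5,0,0,0,0,0,0]
    - [5.5,0,0,0,0,0,0]
    - [6,0,0,0,0,0,0]
    - [6.5,0,0,0,0,0,0]
    - [6.5,0,0,0,0,0,0]

```text
t: 6.8
tool_pos: [0.5471, 0.157, 0.0513]
tool_rot: [-0.707, 0.707, -0.0, 0.0]
force: [-0.0, 0.0, 0.1]
finger_gap: 0.065
```

```bash
python3 - <<'E'
from h import *
go(.547,.1563,.17,-90)
cv2.imwrite('pics/s4.png',cv2.resize(eyes.get_image('side')[150:300,250:450,::-1],None,fx=4,fy=4))
E
```

```text
cur [0.5471 0.157  0.0513] th -90.03 F [-0.   0.   0.1] gap 0.065 t 6.8
shift [ 7.000e-02  1.000e-02 -1.187e+01] turn [-0.    0.   -0.03] rows 2.4 j1,j6 [ 10. 100.]
```

View pics/s4.png

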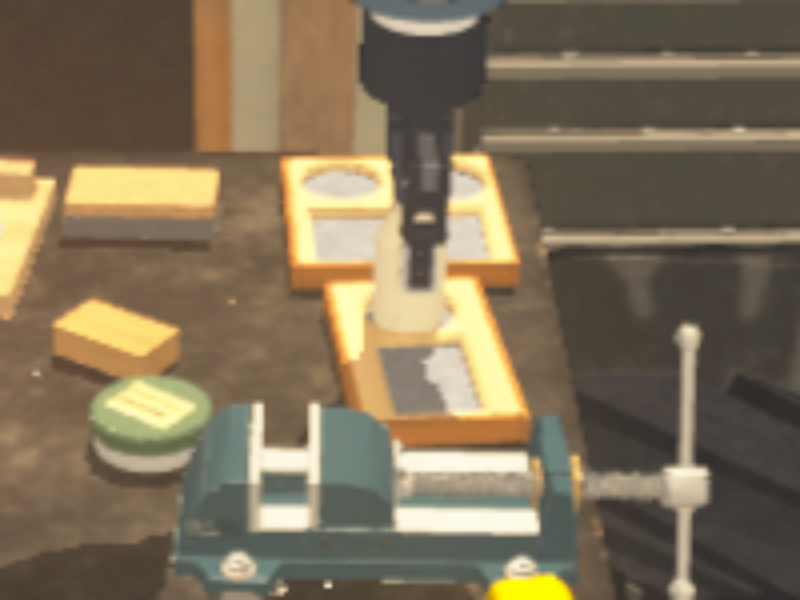

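Request:
carry_out:
  targets:
    - [6.5,0,0,-3,0,0,0]
    - [6.5,0,0,-8,0,0,0]
    - [6.5,0,0,-13,0,0,0]
    - [7,4,1,-15,0,0,0]
    - [7,9,2.5,-15,0,0,0]

```text
t: 7.35
tool_pos: [0.5246, 0.0692, 0.2046]
tool_rot: [0.708, -0.706, 0.002, -0.002]
force: [1.0, -1.1, -1.0]
finger_gap: 0.07
```

Request:
carry_out:
  targets:
    - [7,4.5,1.5,0,0,0,0]
    - [7,9,3,0,0,0,0]
    - [7,13.5,4.5,0,0,0,0]
    - [7,18,6,0,0,0,0]
    - [7,22.5,7.5,0,0,0,0]

```text
t: 7.85
tool_pos: [0.4467, -0.1575, 0.2014]
tool_rot: [-0.707, 0.707, -0.0, 0.0]
force: [0.6, -0.3, -0.4]
finger_gap: 0.07
```

```bash
python3 - <<'E'
from h import *
go(.4304,-.2038,.17,-90)
E
```

```text
cur [ 0.4467 -0.1575  0.2014] th -90.02 F [ 0.6 -0.3 -0.4] gap 0.07 t 7.85
shift [4.63 1.63 3.14] turn [-0.02 -0.01 -0.02] rows 1.2 j1,j6 [-27.  63.]
```

Request:
carry_out:
  targets:
    - [7,3,1,1,0,0,0]
    - [7,4.2,1.5,3,0,0,0]
    - [7,4.2,1.5,5,0,0,0]
    - [7,4.2,1.5,6.5,0,0,0]
    - [7,4.2,1.5,6.5,0,0,0]

```text
t: 8.35
tool_pos: [0.4316, -0.1975, 0.1348]
tool_rot: [-0.707, 0.707, 0.002, -0.0]
force: [-0.1, -0.3, 0.7]
finger_gap: 0.0699
```

```bash
python3 - <<'E'
from h import *
s=monitor.get_state(); cv2.imwrite('pics/w5.png',eyes.get_image('wrist')[:,:,::-1]); np.save('w5.npy',s,allow_pickle=True)
go(.4304,-.2038,.02,-90)
E
```

```text
cur [ 0.4322 -0.1977  0.1359] th -90.03 F [ 0.2  0.3 -0.2] gap 0.07 t 8.4
shift [ 0.62  0.16 11.59] turn [ 0.09  0.05 -0.03] rows 2.3 j1,j6 [-32.  58.]
```

View pics/w5.png

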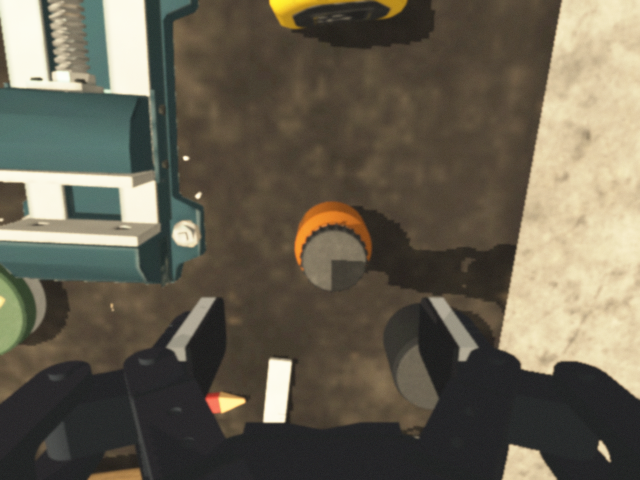

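```bash
python3 - <<'E'
from h import *
s=np.load('w5.npy',allow_pickle=True).item(); c=cam('wrist',s)
print(toplane(c,[(334,258)],.059),toplane(c,[(205,235),(160,280)],.015))
E
```

```text
[[ 0.43066568 -0.20416386  0.059     ]] [[ 0.43183841 -0.12246072  0.015     ]
 [ 0.40097705 -0.0902439   0.015     ]]
```

Request:
carry_out:
  targets:
    - [7,0.65,0.15,2,0,0,0]
    - [7,0.65,0.15,5,0,0,0]
    - [7,0.65,0.15,8,0,0,0]
    - [7,0.65,0.15,10.5,0,0,0]
    - [7,0.65,0.15,11.4,0,0,0]

```text
t: 8.9
tool_pos: [0.431, -0.2041, 0.0213]
tool_rot: [-0.707, 0.707, 0.001, -0.0]
force: [-1.0, -1.1, -0.3]
finger_gap: 0.0702
```

Request:
carry_out:
  targets:
    - [7,0,0,0,0,0,0]

```text
t: 9.0
tool_pos: [0.4311, -0.2043, 0.0222]
tool_rot: [-0.707, 0.707, 0.0, -0.0]
force: [0.1, 0.7, 0.3]
finger_gap: 0.0702
```

Request:
carry_out:
  targets:
    - [6,0,0,0,0,0,0]
    - [5,0,0,0,0,0,0]
    - [4,0,0,0,0,0,0]
    - [3.5,0,0,0,0,0,0]
    - [3.5,0,0,0,0,0,0]

```text
t: 9.5
tool_pos: [0.4317, -0.2048, 0.0237]
tool_rot: [-0.707, 0.707, -0.001, 0.0]
force: [-1.5, 1.1, 17.4]
finger_gap: 0.0442
```

Request:
carry_out:
  targets:
    - [3.5,0,0,0,0,0,0]
    - [3.5,0,0,-2,0,0,0]
    - [3.5,0,0,-6,0,0,0]
    - [3.5,0,0,-11,0,0,0]
    - [3.5,-3,0,-15,0,0,0]

```text
t: 10.0
tool_pos: [0.432, -0.1764, 0.1755]
tool_rot: [-0.706, 0.708, -0.002, 0.0]
force: [1.7, 0.2, -2.3]
finger_gap: 0.0449
```

```bash
python3 - <<'E'
from h import *
go(.5135,.3413,.22,-90)
E
```

```text
cur [ 0.432  -0.1764  0.1755] th -90.15 F [ 1.7  0.2 -2.3] gap 0.0449 t 10.0
shift [-51.78  -8.02  -4.54] turn [-0.18 -0.13 -0.15] rows 10.5 j1,j6 [-30.  61.]
```

Request:
carry_out:
  targets:
    - [3.5,-4.5,-0.5,-1.5,0,0,0]
    - [3.5,-9.3,-1.2,-3,0,0,0]
    - [3.5,-14.2,-2,-4.5,0,0,0]
    - [3.5,-19.1,-2.8,-4.5,0,0,0]
    - [3.5,-24,-3.6,-4.5,0,0,0]

```text
t: 10.5
tool_pos: [0.467, 0.0658, 0.2188]
tool_rot: [-0.707, 0.707, -0.001, 0.001]
force: [0.7, 0.2, -2.2]
finger_gap: 0.0444
```

Request:
carry_out:
  targets:
    - [3.5,-4.9,-0.8,0,0,0,0]
    - [3.5,-9.8,-1.6,0,0,0,0]
    - [3.5,-14.7,-2.4,0,0,0,0]
    - [3.5,-19.6,-3.2,0,0,0,0]
    - [3.5,-24,-4,0,0,0,0]

```text
t: 11.0
tool_pos: [0.5066, 0.3063, 0.2181]
tool_rot: [0.707, -0.707, 0.0, -0.0]
force: [1.2, -1.0, -1.4]
finger_gap: 0.0446
```

```bash
python3 - <<'E'
from h import *
go(.5141,.3413,.12,-90)
E
```

```text
cur [0.5066 0.3063 0.2181] th -89.98 F [ 1.2 -1.  -1.4] gap 0.0446 t 11.0
shift [-3.5  -0.74  9.82] turn [-0.04  0.02  0.02] rows 2.1 j1,j6 [ 25. 115.]
```

Request:
carry_out:
  targets:
    - [3.5,-2.5,-0.5,1,0,0,0]
    - [3.5,-3.2,-0.7,4,0,0,0]
    - [3.5,-3.2,-0.7,8,0,0,0]
    - [3.5,-3.2,-0.7,9.8,0,0,0]
    - [3.5,-3.2,-0.7,9.8,0,0,0]

```text
t: 11.5
tool_pos: [0.5125, 0.3351, 0.1174]
tool_rot: [-0.707, 0.707, 0.001, -0.002]
force: [-0.8, 0.2, -1.2]
finger_gap: 0.0445
```

```bash
python3 - <<'E'
from h import *
s=monitor.get_state(); cv2.imwrite('pics/w6.png',eyes.get_image('wrist')[:,:,::-1]); np.save('w6.npy',s,allow_pickle=True)
go(.5141,.3413,.0337,-90)
E
```

```text
cur [0.5135 0.3355 0.1192] th -90.02 F [-0.2  0.5 -0.6] gap 0.0449 t 11.55
shift [-0.58 -0.07  8.55] turn [ 0.08 -0.04 -0.02] rows 1.7 j1,j6 [ 28. 118.]
```

View pics/w6.png

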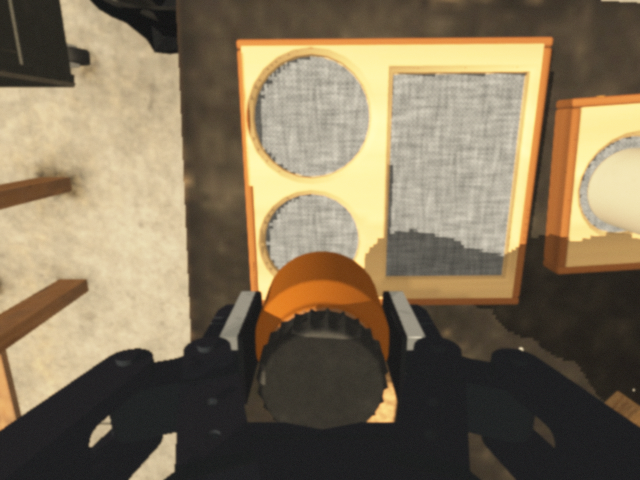

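```bash
python3 - <<'E'
from h import *
s=np.load('w6.npy',allow_pickle=True).item(); c=cam('wrist',s)
print(toplane(c,[(309,113.5)],.018),toplane(c,[(458,172)],.018))
print(toplane(c,[(238,40),(552,40),(519,303)],.018))
E
```

```text
[[0.58658802 0.34169478 0.018     ]] [[0.5549562  0.25753093 0.018     ]]
[[0.62316721 0.37839675 0.018     ]
 [0.62329176 0.21461229 0.018     ]
 [0.4744119  0.21243283 0.018     ]]
```

Request:
carry_out:
  targets:
    - [3.5,-0.55,-0.05,2.5,0,0,0]
    - [3.5,-0.55,-0.05,5,0,0,0]
    - [3.5,-0.55,-0.05,7,0,0,0]
    - [3.5,-0.55,-0.05,8,0,0,0]
    - [3.5,-0.55,-0.05,8,0,0,0]

```text
t: 12.05
tool_pos: [0.5147, 0.3413, 0.0397]
tool_rot: [-0.707, 0.707, -0.0, 0.0]
force: [0.8, 0.2, -1.5]
finger_gap: 0.0447
```

Request:
carry_out:
  targets:
    - [3.5,0,0,0.3,0,0,0]
    - [3.5,0,0,0.6,0,0,0]
    - [3.5,0,0,0.6,0,0,0]

```text
t: 12.35
tool_pos: [0.515, 0.3415, 0.0339]
tool_rot: [-0.707, 0.707, -0.0, 0.001]
force: [-0.0, 0.9, -2.2]
finger_gap: 0.0448
```

Request:
carry_out:
  targets:
    - [3.5,0,0,0.15,0,0,0]
    - [3.5,0,0,0.15,0,0,0]

```text
t: 12.55
tool_pos: [0.515, 0.3415, 0.0337]
tool_rot: [-0.707, 0.707, -0.0, 0.001]
force: [-6.4, -3.6, 25.2]
finger_gap: 0.0448
```

Request:
carry_out:
  targets:
    - [5,0,0,-0.1,0,0,0]
    - [5.5,0,0,-0.1,0,0,0]
    - [6,0,0,-0.1,0,0,0]
    - [6.5,0,0,-0.1,0,0,0]
    - [6.5,0,0,-2,0,0,0]

```text
t: 13.05
tool_pos: [0.5133, 0.3406, 0.05]
tool_rot: [-0.707, 0.707, 0.001, -0.002]
force: [-0.4, -0.2, 0.4]
finger_gap: 0.0652
```

Request:
carry_out:
  targets:
    - [7,0,0,-4,0,0,0]
    - [7,0,0,-9,0,0,0]
    - [7,0,0,-14,0,0,0]
    - [7,1,0,-17,0,0,0]
    - [7,2,0.5,-17,0,0,0]

```text
t: 13.55
tool_pos: [0.5116, 0.3221, 0.2263]
tool_rot: [-0.707, 0.707, -0.001, 0.004]
force: [-0.0, 0.8, 0.1]
finger_gap: 0.0703
```

```bash
python3 - <<'E'
from h import *
s=monitor.get_state(); cv2.imwrite('pics/w7.png',eyes.get_image('wrist')[:,:,::-1]); np.save('w7.npy',s,allow_pickle=True)
go(.3536,-.2675,.17,-90)
E
```

```text
cur [0.5096 0.3201 0.2236] th -90.04 F [ 1.  -0.5 -0.7] gap 0.0699 t 13.6
shift [58.78 15.57  5.26] turn [-0.16  0.06 -0.04] rows 12.2 j1,j6 [ 26. 117.]
```

View pics/w7.png

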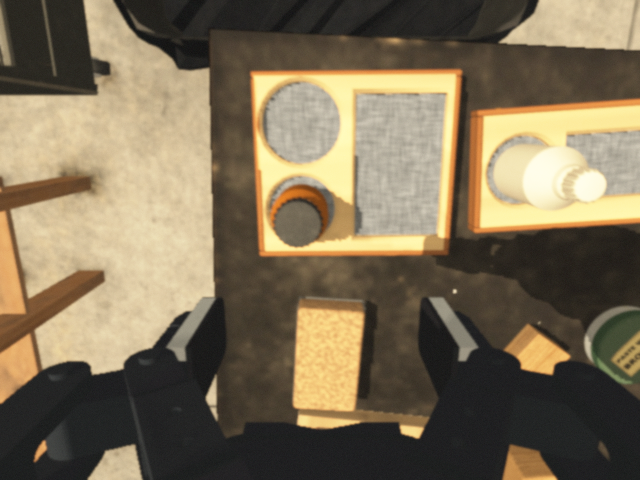

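```bash
python3 - <<'E'
from h import *
s=np.load('w7.npy',allow_pickle=True).item(); c=cam('wrist',s)
im=cv2.imread('pics/w7.png')
cv2.imwrite('pics/w7b.png',cv2.resize(im[270:450,240:420],None,fx=4,fy=4,interpolation=cv2.INTER_CUBIC))
cap=toplane(c,[(299,222)],.069); print('jarcap',cap)
E
```

```text
jarcap [[0.51329478 0.33910203 0.069     ]]
```

View pics/w7b.png

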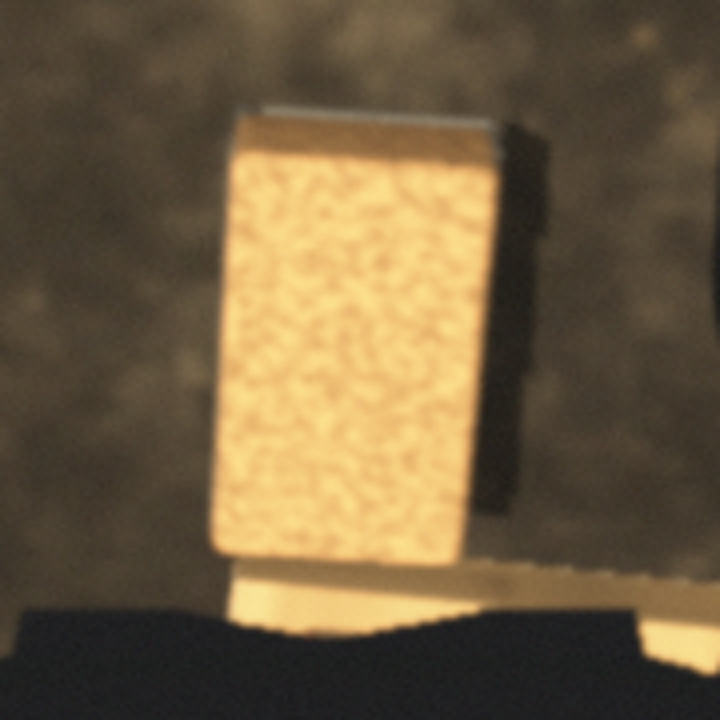

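```bash
python3 - <<'E'
from h import *
s=np.load('w7.npy',allow_pickle=True).item(); c=cam('wrist',s)
q=np.array([(230,150),(497,162),(462,565),(212,555)])/4+[240,270]
P=toplane(c,q,.027)[:,:2]; print(P.round(4),P.mean(0).round(4))
print(np.linalg.norm(np.diff(np.r_[P,P[:1]],axis=0),axis=1).round(4))
l=(P[0]+P[1]-P[2]-P[3]); print('len dir',np.degrees(np.arctan2(l[1],l[0])))
q=np.array([(225,560),(600,575)])/4+[240,270]; print(toplane(c,q,.03))
E
```

```text
[[0.4266 0.344 ]
 [0.4239 0.2849]
 [0.3198 0.2904]
 [0.3224 0.3499]] [0.3732 0.3173]
[0.0592 0.1042 0.0595 0.1044]
len dir -3.1011076002021722
[[0.32330809 0.34656268 0.03      ]
 [0.31947139 0.25803358 0.03      ]]
```

Request:
carry_out:
  targets:
    - [7,4.5,1.2,0,0,0,0]
    - [7,9.2,2.4,0,0,0,0]
    - [7,14,3.6,0,0,0,0]
    - [7,18.8,4.9,0,0,0,0]
    - [7,23.6,6.2,0,0,0,0]

```text
t: 14.1
tool_pos: [0.4458, 0.0838, 0.2206]
tool_rot: [-0.707, 0.707, 0.001, -0.001]
force: [1.7, -1.1, 0.1]
finger_gap: 0.07
```

Request:
carry_out:
  targets:
    - [7,4.8,1.3,0,0,0,0]
    - [7,9.6,2.6,0,0,0,0]
    - [7,14.4,3.9,0,0,0,0]
    - [7,19.2,5.2,0,0,0,0]
    - [7,24,6.5,0,0,0,0]

```text
t: 14.6
tool_pos: [0.3808, -0.156, 0.2208]
tool_rot: [-0.707, 0.707, 0.001, -0.0]
force: [1.6, 0.1, -0.0]
finger_gap: 0.0698
```

```bash
python3 - <<'E'
from h import *
go(.3536,-.2675,.17,-90)
E
```

```text
cur [ 0.3808 -0.156   0.2208] th -90.03 F [ 1.6  0.1 -0. ] gap 0.0698 t 14.6
shift [11.15  2.71  5.07] turn [ 0.09  0.06 -0.03] rows 2.5 j1,j6 [-31.  59.]
```

Request:
carry_out:
  targets:
    - [7.5,4.5,1,0,0,0,0]
    - [7.5,8.5,2,1,0,0,0]
    - [7.5,10.8,2.6,4,0,0,0]
    - [7.5,10.8,2.6,7,0,0,0]
    - [7.5,10.8,2.6,8,0,0,0]

```text
t: 15.1
tool_pos: [0.3545, -0.2618, 0.1388]
tool_rot: [-0.706, 0.708, 0.003, 0.0]
force: [-0.1, -0.6, -0.5]
finger_gap: 0.0753
```

Request:
carry_out:
  targets:
    - [7.5,0,0,0,0,0,0]
    - [7.5,0,0,0,0,0,0]

```text
t: 15.3
tool_pos: [0.3565, -0.2622, 0.1422]
tool_rot: [0.707, -0.707, -0.0, -0.0]
force: [-0.5, -0.1, 0.2]
finger_gap: 0.0749
```

```bash
python3 - <<'E'
from h import *
s=monitor.get_state(); cv2.imwrite('pics/w8.png',np.clip((eyes.get_image('wrist')[:,:,::-1]/255.)**.6*255,0,255)); np.save('w8.npy',s,allow_pickle=True)
go(.3536,-.2675,.023,-90)
E
```

```text
cur [ 0.3568 -0.2625  0.1426] th -89.97 F [0.5 0.  0.2] gap 0.0748 t 15.35
shift [ 0.5   0.33 11.96] turn [-0.04 -0.04  0.03] rows 2.4 j1,j6 [-44.  46.][ WARN:0@0.766] global loadsave.cpp:1063 imwrite_ Unsupported depth image for selected encoder is fallbacked to CV_8U.
```

View pics/w8.png

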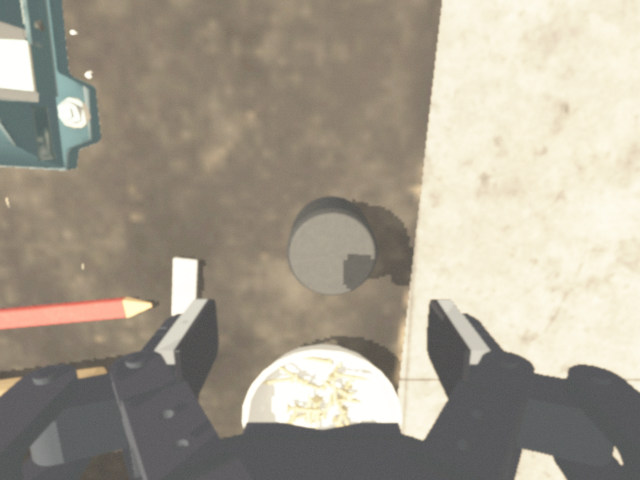

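```bash
python3 - <<'E'
from h import *
s=np.load('w8.npy',allow_pickle=True).item(); c=cam('wrist',s)
print(toplane(c,[(332.5,251)],.05),toplane(c,[(322,345)],.05), toplane(c,[(185,280)],.005))
E
```

```text
[[ 0.35472598 -0.26856632  0.05      ]] [[ 0.2940104  -0.26256123  0.05      ]] [[ 0.31948009 -0.16559652  0.005     ]]
```

Request:
carry_out:
  targets:
    - [7.5,0.55,0.25,2,0,0,0]
    - [7.5,0.55,0.25,5,0,0,0]
    - [7.5,0.55,0.25,8,0,0,0]
    - [7.5,0.55,0.25,11,0,0,0]
    - [7.5,0.55,0.25,12,0,0,0]

```text
t: 15.85
tool_pos: [0.3539, -0.2677, 0.0208]
tool_rot: [0.707, -0.707, -0.0, -0.0]
force: [0.7, 0.4, 0.2]
finger_gap: 0.0751
```

Request:
carry_out:
  targets:
    - [7.5,0,0,0,0,0,0]
    - [7.5,0,0,0,0,0,0]

```text
t: 16.05
tool_pos: [0.3543, -0.2685, 0.0229]
tool_rot: [-0.707, 0.707, -0.001, 0.0]
force: [0.3, 0.1, 0.3]
finger_gap: 0.0749
```

Request:
carry_out:
  targets:
    - [6.5,0,0,0,0,0,0]
    - [5.5,0,0,0,0,0,0]
    - [4.8,0,0,0,0,0,0]
    - [4.3,0,0,0,0,0,0]
    - [4.3,0,0,0,0,0,0]

```text
t: 16.55
tool_pos: [0.3542, -0.2686, 0.023]
tool_rot: [-0.707, 0.707, -0.001, 0.0]
force: [-1.1, 2.4, 22.8]
finger_gap: 0.0529
```

Request:
carry_out:
  targets:
    - [4.3,0,0,0,0,0,0]
    - [4.3,0,0,-2,0,0,0]
    - [4.3,0,0,-6,0,0,0]
    - [4.3,0,0,-11,0,0,0]
    - [4.3,-3,0,-15,0,0,0]

```text
t: 17.05
tool_pos: [0.3547, -0.2404, 0.1748]
tool_rot: [-0.706, 0.708, -0.002, -0.0]
force: [1.4, 0.0, -2.0]
finger_gap: 0.0526
```

```bash
python3 - <<'E'
from h import *
go(.5845,.3412,.23,-90)
E
```

```text
cur [ 0.3547 -0.2404  0.1748] th -90.14 F [ 1.4  0.  -2. ] gap 0.0526 t 17.05
shift [-58.2  -22.85  -5.63] turn [-0.16 -0.17 -0.14] rows 12.6 j1,j6 [-42.  48.]
```

Request:
carry_out:
  targets:
    - [4.3,-4,-1.4,-2,0,0,0]
    - [4.3,-8.5,-3.1,-4,0,0,0]
    - [4.3,-13,-4.9,-5.5,0,0,0]
    - [4.3,-17.5,-6.7,-5.5,0,0,0]
    - [4.3,-22,-8.5,-5.5,0,0,0]

```text
t: 17.55
tool_pos: [0.4393, -0.0162, 0.228]
tool_rot: [-0.707, 0.707, -0.001, 0.001]
force: [1.8, -1.4, -2.9]
finger_gap: 0.0528
```

Request:
carry_out:
  targets:
    - [4.3,-4.5,-1.8,0,0,0,0]
    - [4.3,-9,-3.6,0,0,0,0]
    - [4.3,-13.5,-5.4,0,0,0,0]
    - [4.3,-18,-7.2,0,0,0,0]
    - [4.3,-22.5,-9,0,0,0,0]

```text
t: 18.05
tool_pos: [0.529, 0.2088, 0.2272]
tool_rot: [-0.707, 0.707, -0.0, 0.0]
force: [-0.2, -1.3, -1.8]
finger_gap: 0.0525
```

```bash
python3 - <<'E'
from h import *
go(.5845,.3412,.12,-90)
E
```

```text
cur [0.529  0.2088 0.2272] th -90.01 F [-0.2 -1.3 -1.8] gap 0.0525 t 18.05
shift [-13.24  -5.55  10.72] turn [-0.01 -0.   -0.01] rows 3.6 j1,j6 [ 16. 106.]
```

Request:
carry_out:
  targets:
    - [4.3,-4.5,-1.9,0,0,0,0]
    - [4.3,-8.5,-3.5,1,0,0,0]
    - [4.3,-12,-5,3,0,0,0]
    - [4.3,-13,-5.5,6.5,0,0,0]
    - [4.3,-13,-5.5,10,0,0,0]

```text
t: 18.55
tool_pos: [0.5845, 0.3388, 0.1261]
tool_rot: [0.708, -0.707, 0.0, -0.001]
force: [-0.2, -0.1, -2.5]
finger_gap: 0.053
```

Request:
carry_out:
  targets:
    - [4.3,0,0,0,0,0,0]
    - [4.3,0,0,0,0,0,0]

```text
t: 18.75
tool_pos: [0.5839, 0.3365, 0.1275]
tool_rot: [-0.707, 0.707, 0.0, -0.0]
force: [-0.0, -0.4, -2.3]
finger_gap: 0.0526
```

```bash
python3 - <<'E'
from h import *
go(.5845,.3412,.033,-90)
E
```

```text
cur [0.5839 0.3365 0.1275] th -90.03 F [-0.  -0.4 -2.3] gap 0.0526 t 18.75
shift [-0.47 -0.07  9.45] turn [ 0.04 -0.02 -0.03] rows 1.9 j1,j6 [ 25. 115.]
```

Request:
carry_out:
  targets:
    - [4.3,-0.45,-0.1,2.5,0,0,0]
    - [4.3,-0.45,-0.1,5.5,0,0,0]
    - [4.3,-0.45,-0.1,8,0,0,0]
    - [4.3,-0.45,-0.1,9,0,0,0]
    - [4.3,-0.45,-0.1,9,0,0,0]

```text
t: 19.25
tool_pos: [0.5854, 0.3411, 0.0376]
tool_rot: [-0.707, 0.707, -0.0, 0.0]
force: [-1.0, -0.5, -1.2]
finger_gap: 0.0525
```

Request:
carry_out:
  targets:
    - [4.3,0,0,0.3,0,0,0]
    - [4.3,0,0,0.5,0,0,0]
    - [4.3,0,0,0.5,0,0,0]

```text
t: 19.55
tool_pos: [0.586, 0.3416, 0.0332]
tool_rot: [-0.707, 0.707, -0.0, 0.001]
force: [0.6, -0.4, 3.8]
finger_gap: 0.0522
```

Request:
carry_out:
  targets:
    - [5.8,0,0,0,0,0,0]
    - [6.2,0,0,0,0,0,0]
    - [6.6,0,0,0,0,0,0]
    - [7,0,0,0,0,0,0]
    - [7,0,0,-2,0,0,0]

```text
t: 20.05
tool_pos: [0.5836, 0.3405, 0.0497]
tool_rot: [-0.707, 0.707, 0.001, -0.002]
force: [-0.7, -0.5, -0.0]
finger_gap: 0.07
```

Request:
carry_out:
  targets:
    - [7.5,0,0,-4,0,0,0]
    - [7.5,0,0,-9,0,0,0]
    - [8,0,3,-13,0,0,0]
    - [8,0,7,-16,0,0,0]
    - [8,0,11,-17,0,0,0]

```text
t: 20.55
tool_pos: [0.475, 0.3417, 0.225]
tool_rot: [-0.707, 0.707, -0.001, 0.002]
force: [0.9, -0.0, -0.2]
finger_gap: 0.08
```

```bash
python3 - <<'E'
from h import *
s=monitor.get_state(); cv2.imwrite('pics/w9.png',eyes.get_image('wrist')[:,:,::-1]); np.save('w9.npy',s,allow_pickle=True)
go(.373,.317,.10,-93)
E
```

```text
cur [0.4688 0.3415 0.225 ] th -89.97 F [-5.2  3.3  2.7] gap 0.08 t 20.6
shift [ 2.46  9.59 12.49] turn [-0.    0.08  3.03] rows 3.2 j1,j6 [ 30. 120.]
```

View pics/w9.png

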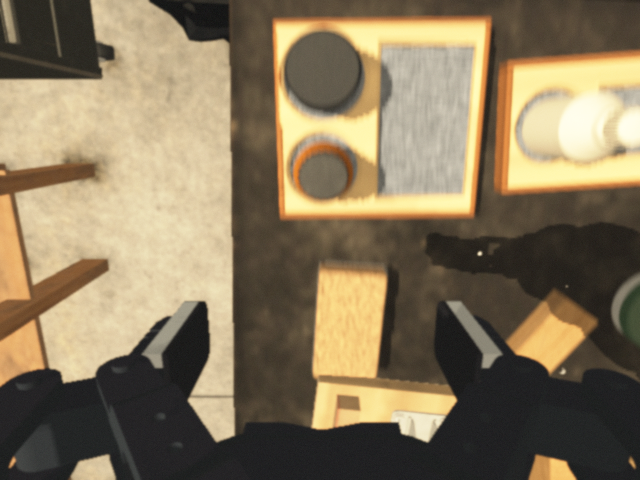

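Request:
carry_out:
  targets:
    - [8.5,1,3.5,2,0,0,1]
    - [8.5,2,7.5,5,0,0,2]
    - [8.5,2.45,9.6,8,0,0,3]
    - [8.5,2.45,9.6,11,0,0,3]
    - [8.5,2.45,9.6,11,0,0,3]

```text
t: 21.1
tool_pos: [0.3771, 0.3158, 0.1094]
tool_rot: [-0.688, 0.725, 0.0, -0.003]
force: [1.2, 0.5, 0.6]
finger_gap: 0.0856
```

Request:
carry_out:
  targets:
    - [8.5,0,0,0,0,0,0]
    - [8.5,0,0,0,0,0,0]

```text
t: 21.3
tool_pos: [0.3802, 0.3174, 0.113]
tool_rot: [-0.688, 0.726, -0.0, 0.001]
force: [0.2, 0.0, -0.3]
finger_gap: 0.0849
```

```bash
python3 - <<'E'
from h import *
s=monitor.get_state(); cv2.imwrite('pics/w10.png',eyes.get_image('wrist')[:,:,::-1]); np.save('w10.npy',s,allow_pickle=True)
go(.373,.317,.019,-93)
E
```

```text
cur [0.3802 0.3174 0.1131] th -93.04 F [ 0.7  0.1 -0.7] gap 0.0852 t 21.35
shift [0.09 0.74 9.41] turn [-0.11  0.08 -0.04] rows 1.9 j1,j6 [ 33. 126.]
```

View pics/w10.png

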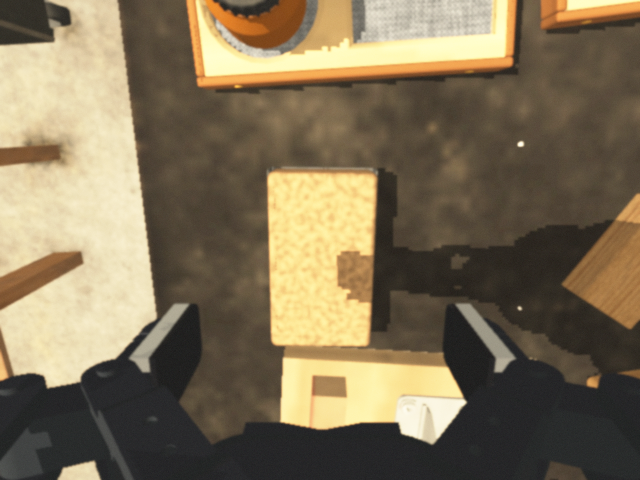

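```bash
python3 - <<'E'
from h import *
s=np.load('w10.npy',allow_pickle=True).item(); c=cam('wrist',s)
P=toplane(c,[(267,170),(378,171),(372,346),(272,346)],.027)[:,:2]; print(P.round(4),P.mean(0).round(4))
l=(P[0]+P[1]-P[2]-P[3]); print('len dir',np.degrees(np.arctan2(l[1],l[0])),np.hypot(*l)/2)
E
```

```text
[[0.4271 0.3441]
 [0.4235 0.285 ]
 [0.3194 0.2903]
 [0.3225 0.3503]] [0.3731 0.3174]
len dir -3.1430905391614687 0.10453752426331434
```

Request:
carry_out:
  targets:
    - [8.5,0.1,0.7,0.5,0,0,0]
    - [8.5,0.1,0.7,3,0,0,0]
    - [8.5,0.1,0.7,6,0,0,0]
    - [8.5,0.1,0.7,8.5,0,0,0]
    - [8.5,0.1,0.7,9.4,0,0,0]

```text
t: 21.85
tool_pos: [0.3711, 0.3157, 0.0163]
tool_rot: [-0.688, 0.726, 0.0, -0.001]
force: [-0.9, 0.1, -0.2]
finger_gap: 0.0849
```

Request:
carry_out:
  targets:
    - [8.5,0,0,0,0,0,0]
    - [8.5,0,0,0,0,0,0]

```text
t: 22.05
tool_pos: [0.3723, 0.3164, 0.0186]
tool_rot: [-0.688, 0.726, -0.0, 0.0]
force: [0.5, 1.0, 0.4]
finger_gap: 0.0852
```

Request:
carry_out:
  targets:
    - [7.5,0,-0.05,0,0,0,0]
    - [6.5,0,-0.05,0,0,0,0]
    - [5.5,0,-0.05,0,0,0,0]
    - [5,0,-0.05,0,0,0,0]
    - [5,0,-0.05,0,0,0,0]

```text
t: 22.55
tool_pos: [0.373, 0.3165, 0.0188]
tool_rot: [-0.688, 0.726, -0.0, 0.001]
force: [-1.1, -1.6, 14.5]
finger_gap: 0.0586
```

Request:
carry_out:
  targets:
    - [5,0,0,0,0,0,0]
    - [5,0,0,-1,0,0,0]
    - [5,0,0,-4,0,0,0]
    - [5,0,0,-8,0,0,0]
    - [5,0,0,-12,0,0,0]

```text
t: 23.05
tool_pos: [0.372, 0.3158, 0.1396]
tool_rot: [-0.688, 0.726, 0.0, -0.0]
force: [0.4, -0.2, -1.2]
finger_gap: 0.0585
```

```bash
python3 - <<'E'
from h import *
cv2.imwrite('pics/w11.png',eyes.get_image('wrist')[:,:,::-1])
go(.549,.259,.11,-89.4)
E
```

```text
cur [0.3741 0.3173 0.1452] th -93.02 F [3.9 3.1 7.5] gap 0.0581 t 23.1
shift [  4.92 -17.75   3.6 ] turn [-0.32  0.22 -3.62] rows 3.8 j1,j6 [ 33. 126.]
```

View pics/w11.png

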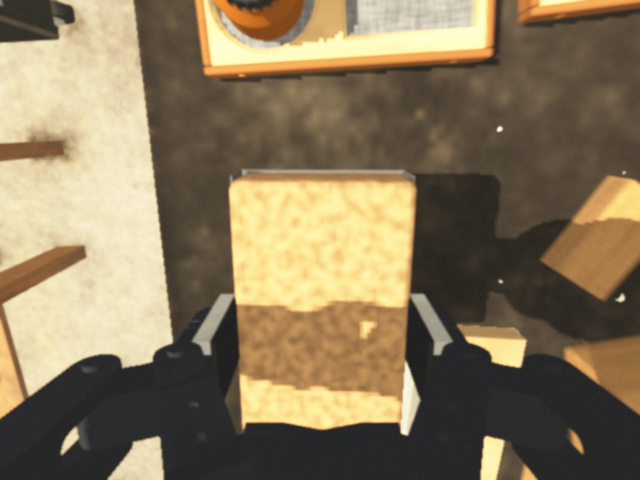

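Request:
carry_out:
  targets:
    - [5,1.2,-4.5,0,0,0,0]
    - [5,2.4,-9,0,0,0,-1.5]
    - [5,3.7,-13.5,0,0,0,-3]
    - [5,4.9,-17.7,1,0,0,-3.6]
    - [5,4.9,-17.7,3,0,0,-3.6]

```text
t: 23.6
tool_pos: [0.5528, 0.2564, 0.1094]
tool_rot: [0.71, -0.704, 0.002, -0.003]
force: [-1.1, 0.5, -2.5]
finger_gap: 0.0583
```

Request:
carry_out:
  targets:
    - [5,0,0,0,0,0,0]
    - [5,0,0,0,0,0,0]

```text
t: 23.8
tool_pos: [0.5457, 0.2579, 0.1081]
tool_rot: [0.711, -0.704, -0.0, 0.001]
force: [-0.2, -0.1, -0.4]
finger_gap: 0.0579
```

```bash
python3 - <<'E'
from h import *
s=monitor.get_state(); cv2.imwrite('pics/w12.png',eyes.get_image('wrist')[:,:,::-1]); np.save('w12.npy',s,allow_pickle=True)
go(.549,.259,.0288,-89.4)
E
```

```text
cur [0.546  0.2582 0.1087] th -89.4 F [-0.   0.3 -1.2] gap 0.0581 t 23.85
shift [-0.07 -0.31  7.99] turn [0.01 0.   0.  ] rows 1.6 j1,j6 [ 20. 109.]
```

View pics/w12.png

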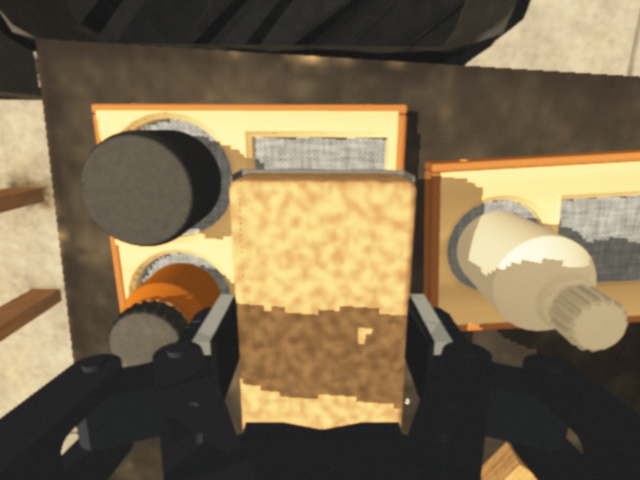

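```bash
python3 - <<'E'
from h import *
s=np.load('w12.npy',allow_pickle=True).item(); c=cam('wrist',s)
print(toplane(c,[(247,133),(389,136),(92,105),(407,105)],.018).round(4))
E
```

```text
[[0.6094 0.298  0.018 ]
 [0.6087 0.2226 0.018 ]
 [0.6226 0.3783 0.018 ]
 [0.6244 0.2141 0.018 ]]
```

Request:
carry_out:
  targets:
    - [5,-0.05,-0.3,1.5,0,0,0]
    - [5,-0.05,-0.3,3.5,0,0,0]
    - [5,-0.05,-0.3,5.5,0,0,0]
    - [5,-0.05,-0.3,6.5,0,0,0]
    - [5,-0.05,-0.3,6.5,0,0,0]

```text
t: 24.35
tool_pos: [0.5487, 0.2585, 0.0416]
tool_rot: [0.711, -0.703, -0.0, 0.001]
force: [0.1, 2.1, -0.4]
finger_gap: 0.058
```

Request:
carry_out:
  targets:
    - [5,-0.1,0,0.5,0,0,0]
    - [5,-0.1,0,0.9,0,0,0]
    - [5,-0.1,0,1.2,0,0,0]
    - [5,-0.1,0,1.2,0,0,0]

```text
t: 24.75
tool_pos: [0.5496, 0.2594, 0.0307]
tool_rot: [0.711, -0.704, -0.0, 0.0]
force: [-0.4, -1.1, -0.9]
finger_gap: 0.0584
```

Request:
carry_out:
  targets:
    - [5,0,0,0.15,0,0,0]
    - [5,0,0,0.25,0,0,0]
    - [5,0,0,0.25,0,0,0]

```text
t: 25.05
tool_pos: [0.5498, 0.2595, 0.0289]
tool_rot: [0.711, -0.704, 0.0, -0.0]
force: [-1.9, -1.5, 7.5]
finger_gap: 0.0582
```

Contact at the expected height; release.

Request:
carry_out:
  targets:
    - [6.2,0,0,0,0,0,0]
    - [6.6,0,0,0,0,0,0]
    - [7,0,0,0,0,0,0]
    - [7.2,0,0,0,0,0,0]
    - [7.2,0,0,-2,0,0,0]

```text
t: 25.55
tool_pos: [0.5483, 0.2589, 0.0465]
tool_rot: [0.711, -0.704, -0.001, 0.002]
force: [0.4, -0.7, 0.5]
finger_gap: 0.0722
```

Request:
carry_out:
  targets:
    - [7.2,0,0,-4,0,0,0]
    - [7.2,0,0,-9,0,0,0]
    - [7.2,0,3,-14,0,0,0]
    - [7.2,2,7,-18,0,0,0]
    - [7.2,4,9,-19,0,0,0]

```text
t: 26.05
tool_pos: [0.4596, 0.2191, 0.2406]
tool_rot: [0.711, -0.703, 0.001, -0.001]
force: [1.3, 0.1, -0.8]
finger_gap: 0.0718
```

```bash
python3 - <<'E'
from h import *
s=monitor.get_state(); cv2.imwrite('pics/w13.png',eyes.get_image('wrist')[:,:,::-1]); np.save('w13.npy',s,allow_pickle=True)
go(.53,-.19,.2,0)
E
```

```text
cur [0.4553 0.2158 0.2426] th -89.36 F [-2.   0.2  5.3] gap 0.0718 t 26.1
shift [40.66 -7.01  4.28] turn [-7.000e-02 -8.000e-02 -8.936e+01] rows 10.4 j1,j6 [ 19. 108.]
```

View pics/w13.png

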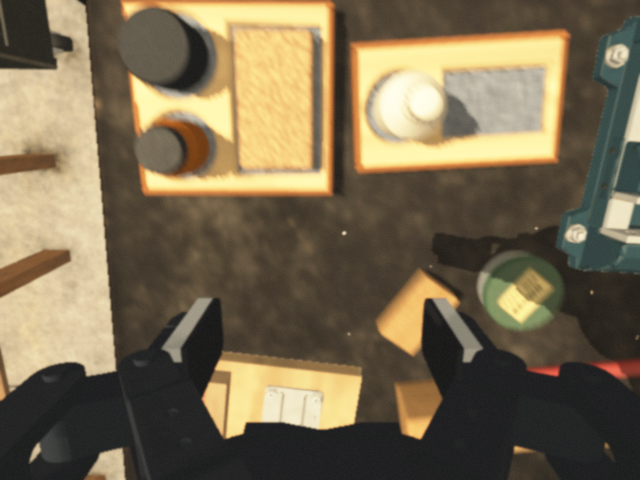

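Request:
carry_out:
  targets:
    - [7.2,4,0,0,0,0,-8]
    - [7.2,8,0,0,0,0,-16]
    - [7.2,12,0,0,0,0,-24]
    - [7.2,16,0,0,0,0,-32]
    - [7.2,20,0,0,0,0,-40]

```text
t: 26.6
tool_pos: [0.4621, 0.0246, 0.2383]
tool_rot: [0.9, -0.435, 0.0, -0.0]
force: [0.8, 0.6, 0.2]
finger_gap: 0.072
```

```bash
python3 - <<'E'
from h import *
go(.54,-.19,.24,0)
E
```

```text
cur [0.4621 0.0246 0.2383] th -51.62 F [0.8 0.6 0.2] gap 0.072 t 26.6
shift [21.66  7.22 -0.16] turn [-1.000e-02 -1.000e-02 -5.162e+01] rows 6.0 j1,j6 [-4. 47.]
```

Request:
carry_out:
  targets:
    - [7.2,4,1.3,0,0,0,-8.5]
    - [7.2,8,2.6,0,0,0,-17]
    - [7.2,12,4,0,0,0,-25.5]
    - [7.2,16,5.3,0,0,0,-34]
    - [7.2,20,6.7,0,0,0,-42]

```text
t: 27.1
tool_pos: [0.5332, -0.1745, 0.2382]
tool_rot: [0.995, -0.097, 0.0, -0.0]
force: [1.9, 0.3, 0.1]
finger_gap: 0.0717
```

Request:
carry_out:
  targets:
    - [7.2,1,0.3,0,0,0,-6]
    - [7.2,1,0.3,0,0,0,-8]
    - [7.2,1,0.3,0,0,0,-8]
    - [7.2,1,0.3,0,0,0,-8]

```text
t: 27.5
tool_pos: [0.5419, -0.1774, 0.2382]
tool_rot: [1.0, -0.031, -0.0, -0.0]
force: [0.4, -0.5, -0.5]
finger_gap: 0.0722
```

```bash
python3 - <<'E'
from h import *
s=monitor.get_state(); cv2.imwrite('pics/w14.png',eyes.get_image('wrist')[:,:,::-1]); np.save('w14.npy',s,allow_pickle=True)
go(.54,-.19,.24,0)
E
```

```text
cur [ 0.5419 -0.1773  0.2383] th -3.51 F [-0.3  0.4 -1.5] gap 0.0719 t 27.55
shift [-0.11  1.28 -0.17] turn [-0.01  0.01 -3.51] rows 0.4 j1,j6 [-24. -21.]
```

View pics/w14.png

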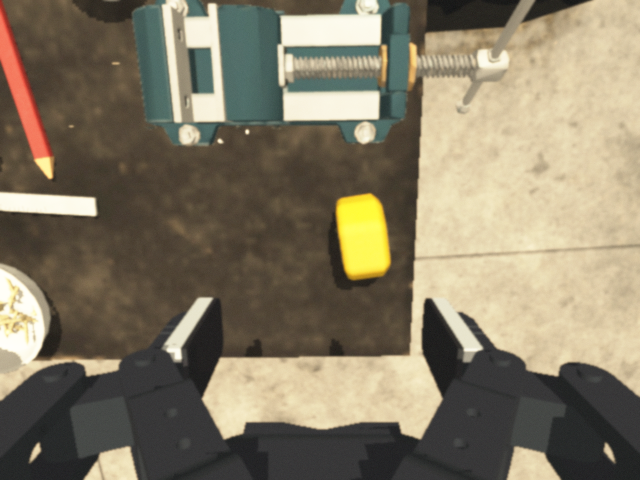

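```bash
python3 - <<'E'
from h import *
im=cv2.imread('pics/w14.png')
cv2.imwrite('pics/w14t.png',cv2.resize(im[180:300,310:420],None,fx=5,fy=5,interpolation=cv2.INTER_CUBIC))
s=np.load('w14.npy',allow_pickle=True).item(); c=cam('wrist',s)
hsv=cv2.cvtColor(im,cv2.COLOR_BGR2HSV); m=cv2.inRange(hsv,(18,140,100),(34,255,255)); m[:,:310]=0;m[:,420:]=0;m[:180]=0;m[300:]=0
k=max(cv2.findContours(m,0,1)[0],key=cv2.contourArea); 
q=toplane(c,k[:,0],.062)[:,:2].astype(np.float32)*1000; print(cv2.minAreaRect(q)); print(cv2.boundingRect(k))
for r in range(205,275,8):
    xs=np.where(m[r])[0]; P=toplane(c,[(xs[0]-.5,r),(xs[-1]+.5,r)],.065); print(r,xs[0],xs[-1],P[:,:2].round(4).tolist())
E
```

```text
((572.96337890625, -195.26100158691406), (39.0555419921875, 69.31965637207031), 5.989007949829102)
(335, 193, 57, 87)
205 335 382 [[0.552, -0.1678], [0.5885, -0.17]]
213 335 384 [[0.5517, -0.174], [0.5899, -0.1763]]
221 336 386 [[0.5521, -0.1803], [0.5913, -0.1827]]
229 337 387 [[0.5526, -0.1867], [0.5919, -0.1891]]
237 338 388 [[0.553, -0.1931], [0.5926, -0.1955]]
245 339 388 [[0.5535, -0.1996], [0.5925, -0.202]]
253 341 390 [[0.5547, -0.2062], [0.5939, -0.2086]]
261 342 391 [[0.5552, -0.2129], [0.5946, -0.2153]]
269 344 388 [[0.5564, -0.2197], [0.5921, -0.2219]]
```

View pics/w14t.png

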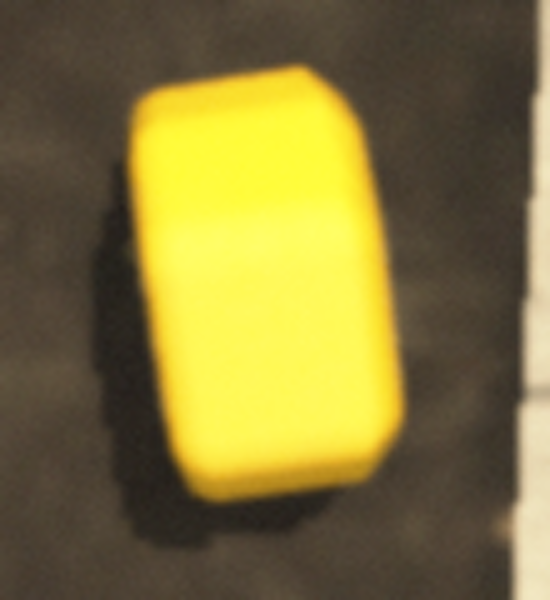

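```bash
python3 - <<'E'
from h import *
s=np.load('w1.npy',allow_pickle=True).item(); c=cam('wrist',s)
for z in (.025,.035,.045): print(z,toplane(c,[(232.4,46),(321.5,60)],z).round(4).tolist())
s=np.load('w14.npy',allow_pickle=True).item(); c=cam('wrist',s)
for z in (.025,.035,.045,.06): print(z,toplane(c,[(357,194.5),(367,279.5)],z).round(4).tolist())
go(.573,-.2,.029,6)
E
```

```text
0.025 [[0.5854, -0.1643, 0.025], [0.5744, -0.242, 0.025]]
0.035 [[0.5837, -0.1663, 0.035], [0.5729, -0.242, 0.035]]
0.045 [[0.5819, -0.1683, 0.045], [0.5714, -0.242, 0.045]]
0.025 [[0.5725, -0.1673, 0.025], [0.5786, -0.2452, 0.025]]
0.035 [[0.5717, -0.1657, 0.035], [0.5776, -0.2414, 0.035]]
0.045 [[0.5709, -0.164, 0.045], [0.5767, -0.2375, 0.045]]
0.06 [[0.5698, -0.1616, 0.06], [0.5753, -0.2317, 0.06]]
cur [ 0.5419 -0.1773  0.2383] th -3.51 F [-0.3  0.4 -1.5] gap 0.0719 t 27.55
shift [ 3.25  2.08 20.93] turn [-0.01  0.01 -9.51] rows 4.3 j1,j6 [-24. -21.]
```

```bash
python3 - <<'E'
from h import *
go(.5745,-.2035,.14,6)
E
```

```text
cur [ 0.5419 -0.1773  0.2383] th -3.51 F [-0.3  0.4 -1.5] gap 0.0719 t 27.55
shift [3.41 2.42 9.83] turn [-0.01  0.01 -9.51] rows 2.1 j1,j6 [-24. -21.]
```

Request:
carry_out:
  targets:
    - [7.2,1.7,1.2,1,0,0,-5]
    - [7.2,3.4,2.4,4,0,0,-9.5]
    - [7.2,3.4,2.4,7,0,0,-9.5]
    - [7.2,3.4,2.4,9.5,0,0,-9.5]
    - [7.2,3.4,2.4,9.5,0,0,-9.5]

```text
t: 28.05
tool_pos: [0.5728, -0.2025, 0.1404]
tool_rot: [0.999, 0.053, -0.002, -0.001]
force: [-1.1, 1.1, 1.2]
finger_gap: 0.072
```

Request:
carry_out:
  targets:
    - [7.2,0,0,0,0,0,0]
    - [7.2,0,0,0,0,0,0]

```text
t: 28.25
tool_pos: [0.5754, -0.2038, 0.145]
tool_rot: [0.999, 0.053, 0.001, 0.001]
force: [-0.2, -0.1, -0.2]
finger_gap: 0.072
```

```bash
python3 - <<'E'
from h import *
s=monitor.get_state(); im=eyes.get_image('wrist')[:,:,::-1]; cv2.imwrite('pics/w15.png',im); np.save('w15.npy',s,allow_pickle=True)
c=cam('wrist',s)
hsv=cv2.cvtColor(im,cv2.COLOR_BGR2HSV); m=cv2.inRange(hsv,(18,140,100),(34,255,255))
k=max(cv2.findContours(m,0,1)[0],key=cv2.contourArea); print(cv2.boundingRect(k),cv2.minAreaRect(toplane(c,k[:,0],.062)[:,:2].astype(np.float32)*1000))
go(.5745,-.2035,.029,6)
E
```

```text
(285, 180, 70, 115) ((573.25537109375, -196.16705322265625), (38.19192123413086, 64.99395751953125), 6.030691146850586)
cur [ 0.5754 -0.2038  0.145 ] th 6.04 F [ 0.2 -0.2  0.7] gap 0.0719 t 28.3
shift [-0.11 -0.05 11.6 ] turn [ 0.07 -0.12  0.04] rows 2.3 j1,j6 [-25. -31.]
```

View pics/w15.png

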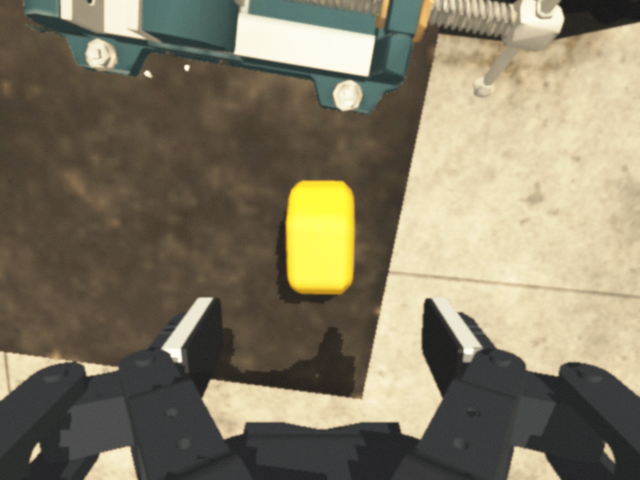

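Aligned. Descend and grasp.

Request:
carry_out:
  targets:
    - [7.2,-0.1,0,2.5,0,0,0]
    - [7.2,-0.1,0,5.5,0,0,0]
    - [7.2,-0.1,0,8.5,0,0,0]
    - [7.2,-0.1,0,11,0,0,0]
    - [7.2,-0.1,0,11.5,0,0,0]

```text
t: 28.8
tool_pos: [0.5729, -0.2034, 0.027]
tool_rot: [0.999, 0.053, -0.001, -0.0]
force: [-0.3, -0.1, 0.2]
finger_gap: 0.0718
```

Request:
carry_out:
  targets:
    - [7.2,0,0,0,0,0,0]
    - [7.2,0,0,0,0,0,0]

```text
t: 29.0
tool_pos: [0.5745, -0.2042, 0.0299]
tool_rot: [0.999, 0.053, 0.001, 0.001]
force: [0.2, -0.1, -0.0]
finger_gap: 0.0721
```

Request:
carry_out:
  targets:
    - [6,0,0,0,0,0,0]
    - [5,0,0,0,0,0,0]
    - [4,0,0,0,0,0,0]
    - [3,0,0,0,0,0,0]
    - [2.8,0,0,0,0,0,0]

```text
t: 29.5
tool_pos: [0.5744, -0.2039, 0.0293]
tool_rot: [0.999, 0.053, 0.001, 0.0]
force: [0.1, 1.6, 11.1]
finger_gap: 0.0374
```

Request:
carry_out:
  targets:
    - [2.8,0,0,0,0,0,0]
    - [2.8,0,0,0,0,0,0]

```text
t: 29.7
tool_pos: [0.5744, -0.2039, 0.0293]
tool_rot: [0.999, 0.053, 0.001, 0.0]
force: [0.0, 2.2, 11.7]
finger_gap: 0.0372
```

Request:
carry_out:
  targets:
    - [2.8,0,0,-2,0,0,0]
    - [2.8,0,0,-6,0,0,0]
    - [2.8,0,0,-11,0,0,0]
    - [2.8,0,0,-16,0,0,0]
    - [2.8,0,0,-20,0,0,0]

```text
t: 30.2
tool_pos: [0.5736, -0.2037, 0.2313]
tool_rot: [0.999, 0.053, 0.001, 0.0]
force: [0.8, -0.3, -2.8]
finger_gap: 0.0372
```

```bash
python3 - <<'E'
from h import *
cv2.imwrite('pics/w16.png',eyes.get_image('wrist')[:,:,::-1])
go(.5525,.0785,.23,4)
E
```

```text
cur [ 0.5759 -0.2047  0.2374] th 6.05 F [ 3.4 -1.1  6.7] gap 0.0376 t 30.25
shift [  0.65 -28.42   0.61] turn [ 0.28 -0.48  2.05] rows 5.7 j1,j6 [-25. -31.]
```

View pics/w16.png

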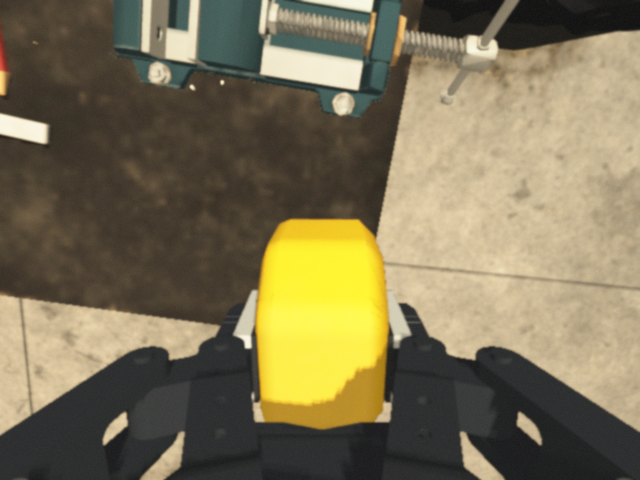

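Request:
carry_out:
  targets:
    - [2.8,0,-4.5,0,0,0,0]
    - [2.8,0.1,-9.3,0,0,0,0]
    - [2.8,0.2,-14,0,0,0,1]
    - [2.8,0.4,-19,0,0,0,2]
    - [2.8,0.6,-24,0,0,0,2]

```text
t: 30.75
tool_pos: [0.5536, 0.0372, 0.2281]
tool_rot: [0.999, 0.035, -0.0, -0.0]
force: [0.1, -0.4, -3.3]
finger_gap: 0.0372
```

Request:
carry_out:
  targets:
    - [2.8,0,-3,0,0,0,0]
    - [2.8,0,-4,2,0,0,0]
    - [2.8,0,-4,5,0,0,0]
    - [2.8,0,-4,8,0,0,0]
    - [2.8,0,-4,8,0,0,0]

```text
t: 31.25
tool_pos: [0.5491, 0.0754, 0.145]
tool_rot: [0.999, 0.035, -0.003, -0.0]
force: [-0.6, -0.2, -1.5]
finger_gap: 0.0371
```

```bash
python3 - <<'E'
from h import *
s=monitor.get_state(); cv2.imwrite('pics/w17.png',eyes.get_image('wrist')[:,:,::-1]); np.save('w17.npy',s,allow_pickle=True)
go(.5525,.0785,.0393,4)
E
```

```text
cur [0.5502 0.0754 0.1471] th 4.05 F [ 0.3  0.7 -2.5] gap 0.0368 t 31.3
shift [ 0.29 -0.29 10.78] turn [-0.01  0.22  0.05] rows 2.2 j1,j6 [ 2. -2.]
```

View pics/w17.png

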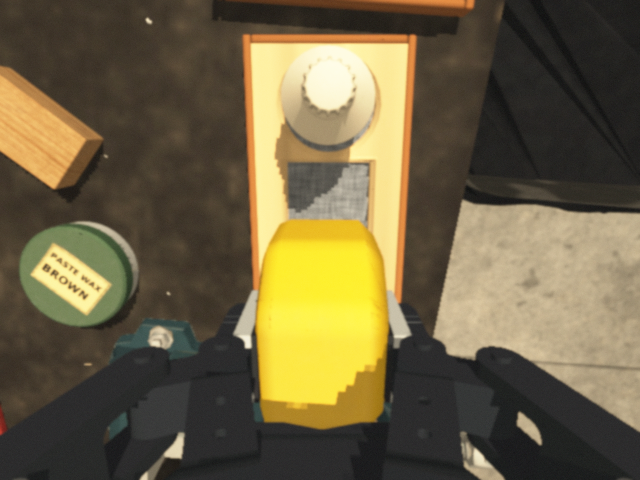

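```bash
python3 - <<'E'
from h import *
s=np.load('w17.npy',allow_pickle=True).item(); c=cam('wrist',s)
P=toplane(c,[(288,162),(374,161)],.018); print(P.round(4),P.mean(0).round(4)); t=np.radians(4)
print('nest c', P.mean(0)[:2]-.0445*np.array([-np.sin(t),np.cos(t)]))
E
```

```text
[[0.5236 0.12   0.018 ]
 [0.5775 0.1245 0.018 ]] [0.5505 0.1222 0.018 ]
nest c [0.55363092 0.07782683]
```

Request:
carry_out:
  targets:
    - [2.8,0.2,-0.25,1,0,0,0]
    - [2.8,0.2,-0.25,4,0,0,0]
    - [2.8,0.2,-0.25,7,0,0,0]
    - [2.8,0.2,-0.25,9,0,0,0]
    - [2.8,0.2,-0.25,9,0,0,0]

```text
t: 31.8
tool_pos: [0.5528, 0.078, 0.057]
tool_rot: [0.999, 0.035, -0.001, -0.0]
force: [-0.9, 0.3, -1.3]
finger_gap: 0.0374
```

Request:
carry_out:
  targets:
    - [2.8,0.05,0,0.5,0,0,0]
    - [2.8,0.05,0,1.1,0,0,0]
    - [2.8,0.05,0,1.6,0,0,0]
    - [2.8,0.05,0,1.6,0,0,0]

```text
t: 32.2
tool_pos: [0.5538, 0.0781, 0.0422]
tool_rot: [0.999, 0.035, 0.0, -0.0]
force: [-0.8, -0.0, -3.3]
finger_gap: 0.0375
```

Request:
carry_out:
  targets:
    - [2.8,0,0,0.15,0,0,0]
    - [2.8,0,0,0.3,0,0,0]
    - [2.8,0,0,0.35,0,0,0]

```text
t: 32.5
tool_pos: [0.554, 0.0781, 0.0393]
tool_rot: [0.999, 0.035, 0.0, -0.0]
force: [-3.8, 0.4, 16.1]
finger_gap: 0.0371
```

Fully down. Release and lift.

Request:
carry_out:
  targets:
    - [4.3,0,0,-0.05,0,0,0]
    - [4.8,0,0,-0.05,0,0,0]
    - [5.3,0,0,-0.05,0,0,0]
    - [5.8,0,0,-0.05,0,0,0]
    - [6,0,0,-2,0,0,0]

```text
t: 33.0
tool_pos: [0.5526, 0.078, 0.0573]
tool_rot: [0.999, 0.035, -0.002, -0.0]
force: [1.0, 0.6, 1.4]
finger_gap: 0.0598
```

Request:
carry_out:
  targets:
    - [6.5,0,0,-4,0,0,0]
    - [6.5,0,0,-9,0,0,0]
    - [6.5,0,0,-14,0,0,0]
    - [6.5,0,0,-19,0,0,0]
    - [6.5,0,0,-24,0,0,0]

```text
t: 33.5
tool_pos: [0.5533, 0.078, 0.301]
tool_rot: [0.999, 0.035, 0.0, 0.0]
force: [1.6, -0.2, 0.3]
finger_gap: 0.065
```

Request:
carry_out:
  targets:
    - [6.5,-4,-2,0,0,0,0]
    - [6.5,-8,-5,0,0,0,0]
    - [6.5,-8,-5,0,0,0,0]
    - [6.5,-8,-5,0,0,0,0]

```text
t: 33.9
tool_pos: [0.4699, 0.1227, 0.2992]
tool_rot: [0.999, 0.036, 0.0, 0.0]
force: [0.5, -0.1, -0.4]
finger_gap: 0.0653
```

```bash
python3 - <<'E'
from h import *
s=monitor.get_state(); cv2.imwrite('pics/w18.png',eyes.get_image('wrist')[:,:,::-1]); np.save('w18.npy',s,allow_pickle=True)
cv2.imwrite('pics/s18.png',cv2.resize(eyes.get_image('side')[160:310,240:440,::-1],None,fx=4,fy=4))
go(.5,.1,.3)
E
```

```text
cur [0.4711 0.1221 0.2988] th 4.04 F [-0.4  0.4  0.9] gap 0.0648 t 34.0
shift [ 2.73  2.41 -0.11] turn [ 0.01 -0.03 -0.  ] rows 0.7 j1,j6 [8. 3.]
```

View pics/w18.png

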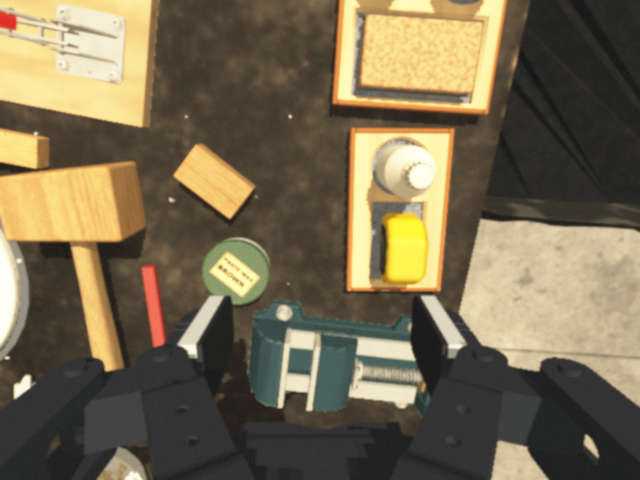

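View pics/s18.png

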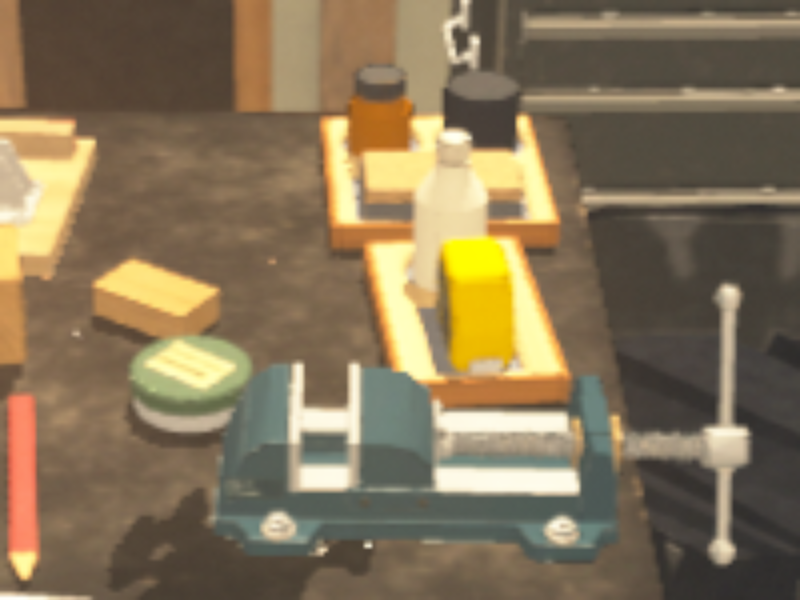

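```bash
python3 - <<'E'
from h import *
s=np.load('w18.npy',allow_pickle=True).item(); c=cam('wrist',s)
im=cv2.imread('pics/w18.png'); hsv=cv2.cvtColor(im,cv2.COLOR_BGR2HSV); m=cv2.inRange(hsv,(23,180,100),(34,255,255)); m[:,:370]=0;m[:,440:]=0;m[:200]=0;m[290:]=0
k=max(cv2.findContours(m,0,1)[0],key=cv2.contourArea); print(cv2.boundingRect(k))
print('tape',cv2.minAreaRect(toplane(c,k[:,0],.070)[:,:2].astype(np.float32)*1000))
print('bottle cap',toplane(c,[(419.5,175)],.111))
print('sand',toplane(c,[(364,14),(482,17),(470,94),(362,86)],.037).round(4), toplane(c,[(364,14),(482,17),(470,94),(362,86)],.037).mean(0))
A=toplane(c,[(354,129),(455,129),(441,291),(347,290)],.018); print('atray',A.mean(0),A.round(4).tolist())
cv2.imwrite('pics/w18c.png',cv2.resize(im[0:300,330:500],None,fx=2,fy=2,interpolation=cv2.INTER_CUBIC))
E
```

```text
(388, 214, 40, 67)
tape ((552.0147705078125, 88.19290161132812), (36.06895065307617, 64.47093963623047), 6.626552581787109)
bottle cap [[0.54393656 0.15943778 0.111     ]]
sand [[0.4949 0.2875 0.037 ]
 [0.598  0.2927 0.037 ]
 [0.5982 0.229  0.037 ]
 [0.4989 0.2286 0.037 ]] [0.54749192 0.25945482 0.037     ]
atray [0.55105903 0.10927565 0.018     ] [[0.4967, 0.1905, 0.018], [0.5954, 0.1977, 0.018], [0.6073, 0.0275, 0.018], [0.5049, 0.0213, 0.018]]
```

View pics/w18c.png

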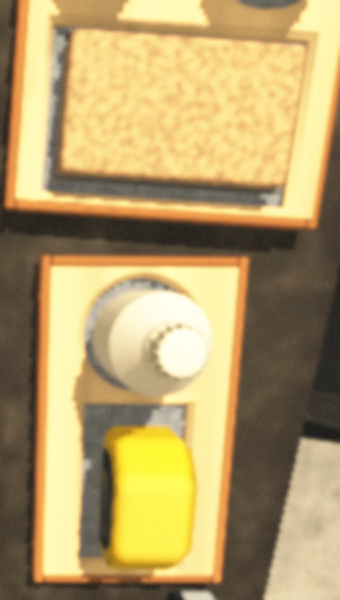

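```bash
python3 -c "
from h import *
print(manip.sign_off())"
```

```text
the job is handed in; nothing more can be done
None
```

I packed both kits and handed the job in at about 34 s; the hand-in reports no verdict. All five pieces look upright and in their own nests: the sanding block, amber jar and black tin in the finishing tray, and the tape measure and glue bottle in the assembly tray.

- **Seating depth:** each piece met the nest floor within about 1 mm of the height expected from its grasp, so all five should be fully down.
- **Position:** the camera checks after placing put the glue bottle, jar, sanding block and tape measure within about 3 mm of their nest centres. The tape's position along its length includes a correction for the camera seeing one end face; the raw reading was about 9 mm off. I did not measure the black tin after release; I saw it sitting in its nest, and the gripper was within about 2 mm of the nest centre when it let go.
- **Left alone:** the robot did not touch the wax tin or the pine block, and both look unmoved in the pictures. The gripper was clear of everything at hand-in.
- **Disagreements:** different views put the same nest centre up to 3 mm apart in most cases. One rough reading of the sanding-block nest was 6 mm off, and I discarded it.

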